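Set up the angle bracket as a raised marver rest

ROBOT

A 7-joint arm with a two-finger parallel gripper is mounted at the origin on a cart in front of the work surface, level with it; the furniture and walls round the work are solid. World frame = base frame: x ahead of the robot, y to its left, z up, the work surface at z = 0. Lengths are in m, angles in rad, forces in N, time in s.
With the tool pointing down it reaches from about 0.425 to 0.925 m from the base axis. Payload 6.8 kg.
Tool frame: the origin (TCP) lies between the finger pads; the fingertips stand 14 mm ahead of it and the grasp point (between the pads) lies 5 mm behind it; z points along the fingers, y is the direction in which the jaws open and shut (so a half turn about z gives the same grasp; the last joint's range is limited). The gripper opens to 85 mm and grips with 20 to 120 N. Pads are 22 mm wide; open, the fingers measure 114 mm over their backs; the gripper's body (76 mm by 85 mm) begins 54 mm behind the grasp point. The pads swing forward as they close: fully open they stand 13 mm farther back than shut.
Start: joints at [1.236, 0.477, 0.022, 1.555, -0.011, 1.109, -0.083], TCP at [0.152, -0.658, 0.245] pointing down, gripper open.
Joint ranges: [-2.96, 2.96], [-0.34, 2.1], [-1.41, 1.46], [0.24, 2.44], [-1.37, 4.51], [0.17, 1.92], [-2.96, 2.96]. Speed limits (rad/s): [2.39, 2.39, 3.14, 3.14, 3.14, 3.14, 3.14].

INTERFACE

Orientations are given as a unit quaternion [w, x, y, z].
In Python, from station import bot gives the robot as it stands.
- The arm moves only by the shell command python3 -m crank 'ROWS' [FORCE]. ROWS is JSON, a list of rows, each a list of 3 entries, a list of its own where there are three numbers: the shift along the tool's x, y, z in m, then the turn, a rotation vector about the tool's x, y, z in degrees, then the finger opening in m, from 0 to 0.0854. A call has 1 to 10 rows; each row shifts and turns the commanded pose from where the row before left it, along the tool's axes as they then stand; what a row does not reach is not made up. A row lasts 1/8 s, in which the tool goes at most 62.5 mm and 10.7 degrees, less where a joint would pass 70% of its speed; a pose out of reach is approached as far as the arm can. A call is refused whole if a number of a shift passes 0.0625 or a number of a turn 10.7, either way. A call with a gripper value outside its range is refused whole. The fingers move at their own pace and stop on an object; FORCE is the grip in N (left out, the last holds). Time passes only in rows, so rows that do not move let the fingers close. It gives the time, the measured TCP pose, the force and the opening at its end, in the units of the state.
- bot.get_obs(): the state, without advancing time (a new reading comes with each control period).
- bot.read_camera(name): name is "scene" or "side" or "wrist"; returns (picture, depth): 384x512x3 uint8, red, green, blue; 384x512 float32, m along the optical axis (not along the pixel's ray), 0 where there is no reading.
- bot.calibration(name): a dict with "fx", "fy", "cx", "cy" (pixels), "extrinsics" (4x4, takes a point from camera to world coordinates). Camera axes: x right, y down, z forward; pixel columns grow to the right and rows downward; lengths in m; the calibration is good to about 2 mm. A picture is of the moment at which its call begins: read the wrist's pose just before it. calibration takes no time and is no camera call; for the wrist camera it gives the pose at the moment of the call.
- bot.hand_in(): hands the job in, once; it reports no verdict.
The state is a dict: "t": time; "q": joint angles; "joint_vel": joint speeds; "joint_torque": joint torques, N m; "eef_pos": TCP position; "tool_rot": TCP orientation; "contact_force": force on the tool from outside, world axes, zero at the start; "torque": the same for the moment, N m; "gripper_width": opening from 0.0 (shut) to 1.0 (fully open).
Only numpy, scipy, OpenCV 4.12 (cv2) and the standard library are available. Lean on these libraries where they do the work, as an engineer would, in place of code of your own. Each camera call takes 0.05 s, during which the arm holds its last target.

TASK

Make a raised rest for the graphite marver: with its corner staying on the bench where it is, tip the aluminium angle bracket over from its short leg onto its long leg, guiding it down without letting it fall, so that the short leg stands up. Then lay the aluminium spacer plate lengthwise in the middle of the open part of the long leg, let go of it and press it down with the fingertips to feel that it lies flat; only then lay the black graphite block squarely on top of it, let go and press that down in the same way. Leave the other things on the bench where they are.

Things in the scene. Friction and masses are not known exactly. Their poses are not given: they have to be found in the camera images.
- bracket_corner (a point): Middle of the outer corner edge of the loose L-shaped aluminium bracket (0.28 kg; legs 8 mm thick, 46 mm wide). Axes: x from the corner along the short leg's outer face (70 mm), z along the long leg's (140 mm), y along the edge. It starts on its short leg, z up; tip it towards its own -x about this edge until x points up; its z then points where -x pointed at the start.
- bracket_webs (a point): Point in the bracket's inner corner, 25 mm from each leg's outer face, half-way between its two triangular webs (6 mm thick, one flush with either side: 46 mm over their outsides, a good grip). The webs run 35 mm along each leg's inner face and end 43 mm from the outer corner. Axes as for bracket_corner.
- bracket_bed (a point): Middle of the open part of the long leg's inner face (beyond the webs; flat, 97 x 46 mm), 91.5 mm from the corner along z, 8 mm from the outer face. Once the bracket is tipped the plates are centred above this point, long sides along z. Axes as for bracket_corner.
- spacer_center (a point): Centre of the loose aluminium spacer plate with two screw holes, 50 x 76 x 8 mm along its x, y, z, about 0.08 kg, lying flat on the bench.
- marver_center (a point): Centre of the loose black graphite block (marver), 52 x 82 x 11 mm along its x, y, z, about 0.19 kg, lying flat on the bench.
- glass_plates: the stack of rose-coloured glass offcuts, 60 x 81 x 11 mm; a bystander like the spacer in size, not used. Origin: centre of its underside
- cork: cork block, 30 x 60 x 24 mm, bystander. Origin: centre of its underside
- small_hammer: small steel hammer lying down, 53 x 138 x 17 mm (long axis y), bystander. Origin: centre of its underside
- lighter: black pocket lighter lying down, 24 x 65 x 12 mm (long axis y), bystander. Origin: centre of its underside
- paddle: wooden paddle lying flat, 52 x 168 x 10 mm (long axis y), bystander. Origin: centre of its underside
- graver_handle: small pear-shaped wooden graver handle lying down, 24 x 62 x 24 mm (long axis y), bystander. Origin: centre of its underside
There are look-alikes about, which are no part of the job. There is more than one size of the part that bears marver_center; the job needs the larger.

How it is judged:
By the outcome, as a careful person would: the job done as asked, in the order asked, and still so for the second after the job is handed in, with the robot touching nothing.
It also fails if it takes over 72 s, if anything falls off the work surface, if the arm or the gripper's body presses on something with over 40 N, if the wrist force passes 120 N, or if a joint passes its speed limit or range.

## Working session

There is one attempt and no reset: what is moved stays moved. The work goes in short steps, Python scripts to look and compute and a shell command to move; the robot and the scene stay as the last step left them, time stands still between calls to the robot, and variables do not carry over. Pictures are saved under pics/ and viewed, and the job is handed in when it is done.

```bash
ls; mkdir -p pics; python3 - <<'E'
from station import bot
import cv2,numpy as np
print(bot.get_obs())
for n in ["scene","side","wrist"]:
    c=bot.calibration(n)
    print(n,c)
    p,d=bot.read_camera(n)
    np.savez(f'pics/{n}0.npz',p=p,d=d,E=c["extrinsics"],k=[c["fx"],c["fy"],c["cx"],c["cy"]])
    cv2.imwrite(f'pics/{n}0.png',p[:,:,::-1])
E
```

```text
pics
{'t': 0.0, 'q': array([ 1.23586796,  0.47778263,  0.02234526,  1.5565025 , -0.01151243,
        1.10932288, -0.08311621]), 'joint_vel': array([-5.25033263e-04, -4.83352362e-04,  5.19203014e-05, -8.48119389e-04,
        1.35486063e-03,  1.06745916e-03,  1.57429508e-04]), 'joint_torque': array([-5.88177736e-04, -5.96454656e+01,  1.60799492e+00, -2.81204689e+01,
        1.25565694e-02,  9.27569607e-03, -7.05232225e-06]), 'eef_pos': array([ 0.15164881, -0.65712804,  0.24431598]), 'tool_rot': array([-9.27757585e-04,  9.93575376e-01,  1.13168376e-01, -1.72206325e-04]), 'contact_force': array([ 0.41171552,  0.75352613, -1.27692928]), 'torque': array([ 0.00927974, -0.05785511, -0.00083658]), 'gripper_width': 0.9991904043940308}
scene {'fx': 363.9298994107568, 'fy': 363.9298994107568, 'cx': 255.36874791072543, 'cy': 183.34692740486733, 'extrinsics': array([[-0.87010884, -0.23862444,  0.43124121,  0.0266831 ],
       [-0.49269118,  0.44400448, -0.74840859,  0.71289535],
       [-0.01288444, -0.86366568, -0.50390038,  0.63626143],
       [ 0.        ,  0.        ,  0.        ,  1.        ]])}
side {'fx': 476.358634525633, 'fy': 476.358634525633, 'cx': 254.08316528118914, 'cy': 193.11583987033077, 'extrinsics': array([[ 0.98484224, -0.07403034,  0.15686068,  0.2146882 ],
       [-0.17189505, -0.53747768,  0.82557243, -1.55187426],
       [ 0.02319171, -0.84002217, -0.54205617,  1.04242273],
       [ 0.        ,  0.        ,  0.        ,  1.        ]])}
wrist {'fx': 295.4053075149145, 'fy': 295.4053075149145, 'cx': 258.0029277206713, 'cy': 193.2566377361689, 'extrinsics': array([[ 0.22426373, -0.92498845, -0.30676073,  0.23061339],
       [-0.97452668, -0.21346955, -0.06876406, -0.63909936],
       [-0.00187811,  0.3143678 , -0.9492994 ,  0.37346743],
       [ 0.        ,  0.        ,  0.        ,  1.        ]])}
```

View pics/scene0.png

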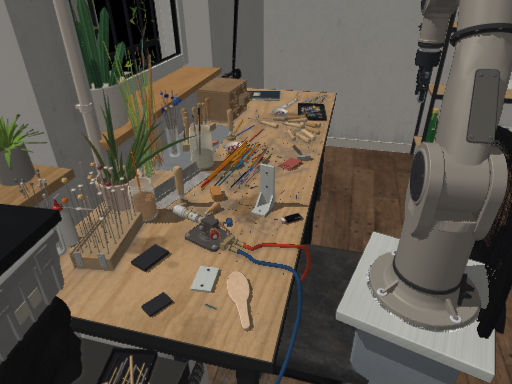

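View pics/side0.png

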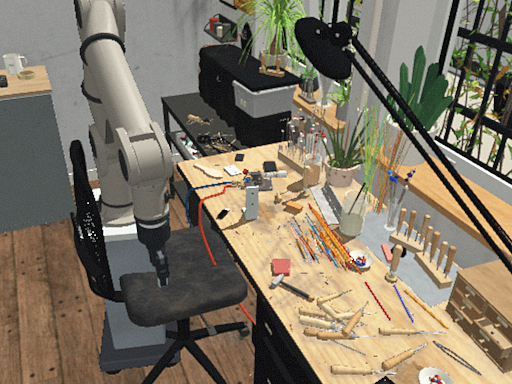

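View pics/wrist0.png

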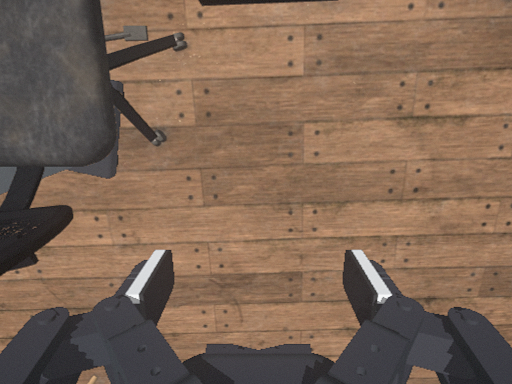

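The scene view shows the bracket standing at about (266,190), the spacer at (205,279) and the paddle at (239,295). There are two black block candidates, at (150,258) and (157,304). I'll enlarge the crop and measure them.

```bash
cat > h.py <<'E'
import numpy as np,cv2
def load(n):
    z=np.load(n); return z['p'],z['d'],z['E'],z['k']
def plane(uv,E,k,h):
    uv=np.atleast_2d(uv).astype(float)
    r=np.c_[(uv[:,0]-k[2])/k[0],(uv[:,1]-k[3])/k[1],np.ones(len(uv))]@E[:3,:3].T
    s=(h-E[2,3])/r[:,2]
    return E[:3,3]+r*s[:,None]
def cloud(d,E,k):
    v,u=np.mgrid[:d.shape[0],:d.shape[1]]
    P=np.stack([(u-k[2])/k[0]*d,(v-k[3])/k[1]*d,d],-1)
    return P@E[:3,:3].T+E[:3,3]
def proj(P,E,k):
    p=(np.atleast_2d(P)-E[:3,3])@E[:3,:3]
    return np.c_[p[:,0]/p[:,2]*k[0]+k[2],p[:,1]/p[:,2]*k[1]+k[3]]
E
python3 - <<'E'
from h import *
p,d,E,k=load('pics/scene0.npz')
c=p[150:340,100:320,::-1]
cv2.imwrite('pics/crop0.png',cv2.resize(c,None,fx=3,fy=3,interpolation=cv2.INTER_CUBIC))
P=cloud(d,E,k)
for uv in [(150,258),(157,304),(205,279),(239,290),(266,170),(262,212),(225,330),(208,236)]:
    print(uv,P[uv[1],uv[0]].round(4))
g=p.astype(int)
m=((g.max(2)<60)&(P[:,:,2]>-.01)&(P[:,:,2]<.03)).astype(np.uint8)
m[:240]=0;m[320:]=0;m[:,:125]=0;m[:,180:]=0
for c in cv2.findContours(m,0,2)[0]:
    if cv2.contourArea(c)<60: continue
    q=plane(c[:,0],E,k,.011)
    r=cv2.minAreaRect((q[:,:2]*1000).astype(np.float32)); print('black',cv2.contourArea(c),c[:,0].mean(0),r, P[...,2][m>0].mean())
E
```

```text
(150, 258) [0.6109 0.2388 0.0123]
(157, 304) [0.4953 0.3394 0.0085]
(205, 279) [0.4477 0.2276 0.0084]
(239, 290) [0.3584 0.219  0.0096]
(266, 170) [ 0.4758 -0.1311  0.1243]
(262, 212) [ 0.4622 -0.0803  0.008 ]
(225, 330) [0.3311 0.3184 0.001 ]
(208, 236) [0.5317 0.0989 0.0152]
black 341.5 [156.425 303.775] ((494.2823791503906, 340.90411376953125), (56.6806755065918, 39.33256530761719), 74.65013122558594) 0.009321077935517785
black 466.0 [149.39215686 257.11764706] ((614.7301025390625, 235.02764892578125), (83.26158905029297, 58.375301361083984), 85.35509490966797) 0.009321077935517785
```

View pics/crop0.png

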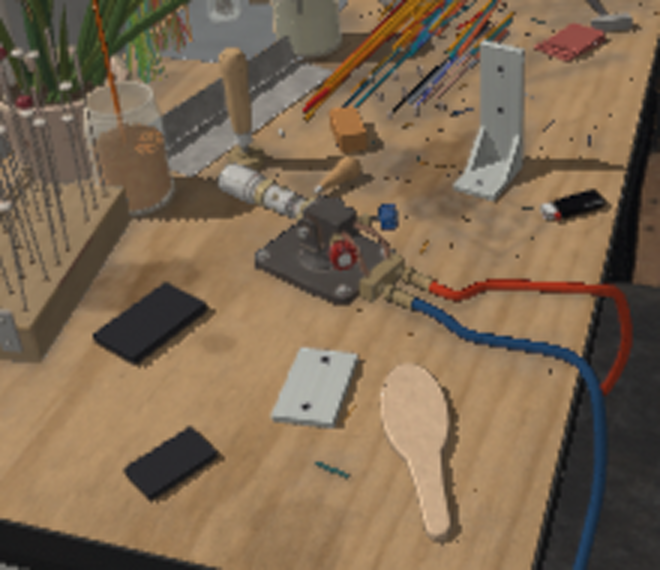

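Of the two blocks, (150,258) measures about 83×58 mm with its side face included, which fits the 52×82 mm marver. The one at (157,304) measures about 57×39 mm and is the smaller look-alike. The spacer is the metal plate with two holes at (205,279). The rose-coloured stack at (290,162) is the glass. Next I'll fit the geometry.

```bash
python3 - <<'E'
from h import *
p,d,E,k=load('pics/scene0.npz'); P=cloud(d,E,k)
g=p.astype(int)
# bracket
X,Y,Z=P[...,0],P[...,1],P[...,2]
reg=(abs(X-.475)<.07)&(abs(Y+.1)<.09)&(Z<.2)
m=reg&(Z>.055)
Q=P[m]; print(len(Q),Q.min(0),Q.max(0))
c=Q.mean(0);u,s,vt=np.linalg.svd(Q-c);print('normal',vt[2],s, 'c',c,'ang',np.degrees(np.arctan2(vt[2][1],vt[2][0])))
for zz in [.06,.08,.1,.12]:
    q=Q[abs(Q[:,2]-zz)<.005]; print(zz,len(q),q[q[:,0].argmin()],q[q[:,0].argmax()])
m2=reg&(Z>.004)&(Z<.012)&(g.min(2)>120)&(abs(g[...,0]-g[...,2])<30)
Q2=P[m2]; r=cv2.minAreaRect((Q2[:,:2]*1000).astype(np.float32)); print('short',len(Q2),r,Q2.mean(0))
# spacer
m=(abs(X-.448)<.07)&(abs(Y-.228)<.07)&(g.min(2)>110)&(g.max(2)-g.min(2)<40)&(Z>0)
m=m.astype(np.uint8)
for cc in cv2.findContours(m,0,2)[0]:
    if cv2.contourArea(cc)<60: continue
    q=plane(cc[:,0],E,k,.008); print('spacer',cv2.minAreaRect((q[:,:2]*1000).astype(np.float32)))
# side view
p,d,E,k=load('pics/side0.npz'); P=cloud(d,E,k);X,Y,Z=P[...,0],P[...,1],P[...,2]
m=(abs(X-.475)<.07)&(abs(Y+.1)<.09)&(Z>.04)&(Z<.2)
Q=P[m];c=Q.mean(0);u,s,vt=np.linalg.svd(Q-c);print('outer',len(Q),Q.min(0),Q.max(0),vt[2],s,c)
cv2.imwrite('pics/side_c.png',cv2.resize(p[140:320,150:350,::-1],None,fx=4,fy=4,interpolation=cv2.INTER_CUBIC)[:600])
for uv in [(281,267),(290,285),(223,214),(270,167),(240,157),(232,170),(208,170)]: print(uv,P[uv[1],uv[0]].round(3))
E
```

```text
384 [ 0.44989535 -0.13933003  0.05521573] [ 0.49662933 -0.1263491   0.14191581]
normal [-0.07613212  0.99705873  0.00881994] [0.50189912 0.27659872 0.04016217] c [ 0.47261791 -0.13131918  0.10013529] ang 94.36644389927295
0.06 41 [ 0.45076009 -0.13609517  0.06271708] [ 0.49643857 -0.13067401  0.05972985]
0.08 42 [ 0.45027821 -0.13472339  0.07769302] [ 0.49578967 -0.12979286  0.08173673]
0.1 41 [ 0.45085857 -0.13518453  0.1015655 ] [ 0.49582408 -0.13008742  0.09907277]
0.12 45 [ 0.45201591 -0.13700702  0.11740016] [ 0.49662933 -0.13185479  0.12207351]
short 130 ((473.2846984863281, -98.6237564086914), (47.32140350341797, 65.84588623046875), 6.415469646453857) [ 0.47233035 -0.09151951  0.00826543]
spacer ((451.2525329589844, 223.56809997558594), (48.754737854003906, 76.57500457763672), 19.974853515625)
outer 312 [ 0.45309619 -0.14920441  0.04000979] [ 0.49959419 -0.12986786  0.14410192] [ 0.02938478 -0.99956082  0.00383384] [0.52955953 0.24485042 0.06395718] [ 0.47587343 -0.13975852  0.09274484]
(281, 267) [ 0.523 -0.43   0.014]
(290, 285) [ 0.531 -0.518  0.018]
(223, 214) [ 0.373 -0.112  0.015]
(270, 167) [0.62  0.225 0.007]
(240, 157) [0.502 0.328 0.009]
(232, 170) [0.452 0.227 0.003]
(208, 170) [0.348 0.227 0.011]
```

View pics/side_c.png

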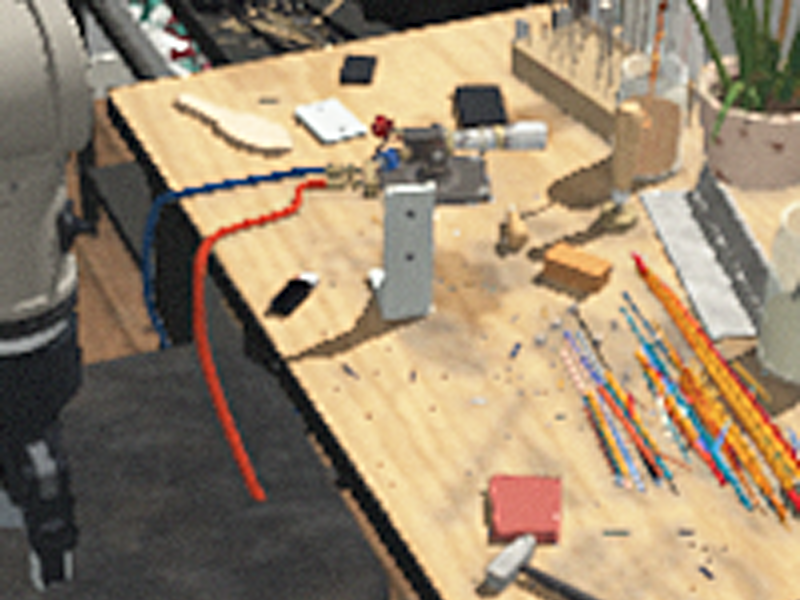

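```bash
cat >> h.py <<'E'
from scipy.spatial.transform import Rotation as Ro
def rot(xdir_deg,tilt_deg=0):
    """tool x heading (deg) when pointing down; tilt>0 leans the body towards heading"""
    a=np.radians(xdir_deg);t=np.radians(tilt_deg)
    h=np.array([np.cos(a),np.sin(a),0]);up=np.array([0,0,1.])
    z=-(np.sin(t)*h+np.cos(t)*up); x=np.cos(t)*h-np.sin(t)*up
    return np.c_[x,np.cross(z,x),z]
def cur(o):
    q=o['tool_rot']; return Ro.from_quat([q[1],q[2],q[3],q[0]]).as_matrix(),np.array(o['eef_pos'])
def step(R0,p0,R1,p1,n):
    """constant-row plan: n rows; returns per-row shift mm & turn deg (world-straight line while turning)"""
    rv=Ro.from_matrix(R0.T@R1).as_rotvec(); out=[]
    for i in range(n):
        Ri=R0@Ro.from_rotvec(rv*i/n).as_matrix()
        out.append((Ri.T@(p1-p0)/n*1000).round(1).tolist())
    return out,np.degrees(rv/n).round(2).tolist()
E
python3 - <<'E'
from h import *
from station import bot
p,d,E,k=load('pics/scene0.npz'); P=cloud(d,E,k)
X,Y,Z=P[...,0],P[...,1],P[...,2]
for y0 in np.arange(-.06,.16,.02):
    print(round(y0,2),[ (round(x0,2),round(float(Z[(abs(X-x0)<.01)&(abs(Y-y0)<.01)&(Z<.3)].max(initial=-1)),3)) for x0 in np.arange(.4,.6,.02)])
R,p0=cur(bot.get_obs()); print(R.round(3))
for pts in [[(.35,-.5,.30),30],[(.46,-.10,.25),94.5]]:
    p1=np.array(pts[0]);R1=rot(pts[1]); 
    n=5 if pts[1]==30 else 12
    print(step(R,p0,R1,p1,n)); R,p0=R1,p1
E
```

```text
-0.06 [(np.float64(0.4), 0.012), (np.float64(0.42), 0.003), (np.float64(0.44), 0.012), (np.float64(0.46), 0.01), (np.float64(0.48), 0.01), (np.float64(0.5), 0.008), (np.float64(0.52), 0.003), (np.float64(0.54), 0.003), (np.float64(0.56), 0.002), (np.float64(0.58), 0.003)]
-0.04 [(np.float64(0.4), 0.003), (np.float64(0.42), 0.002), (np.float64(0.44), 0.003), (np.float64(0.46), 0.003), (np.float64(0.48), 0.003), (np.float64(0.5), 0.002), (np.float64(0.52), 0.002), (np.float64(0.54), 0.002), (np.float64(0.56), 0.002), (np.float64(0.58), 0.021)]
-0.02 [(np.float64(0.4), 0.003), (np.float64(0.42), 0.002), (np.float64(0.44), 0.003), (np.float64(0.46), 0.004), (np.float64(0.48), 0.003), (np.float64(0.5), 0.003), (np.float64(0.52), 0.002), (np.float64(0.54), 0.003), (np.float64(0.56), 0.002), (np.float64(0.58), 0.019)]
0.0 [(np.float64(0.4), 0.003), (np.float64(0.42), 0.003), (np.float64(0.44), 0.003), (np.float64(0.46), 0.003), (np.float64(0.48), 0.004), (np.float64(0.5), 0.003), (np.float64(0.52), 0.002), (np.float64(0.54), 0.002), (np.float64(0.56), 0.003), (np.float64(0.58), 0.003)]
0.02
[... 1668 characters left out ...]
, (np.float64(0.42), 0.002), (np.float64(0.44), 0.003), (np.float64(0.46), 0.003), (np.float64(0.48), 0.06), (np.float64(0.5), 0.064), (np.float64(0.52), 0.01), (np.float64(0.54), 0.01), (np.float64(0.56), 0.003), (np.float64(0.58), 0.002)]
[[ 0.974  0.225 -0.   ]
 [ 0.225 -0.974  0.001]
 [-0.    -0.001 -1.   ]]
([[45.7, -21.7, -11.1], [46.9, -19.0, -11.1], [48.0, -16.2, -11.1], [48.8, -13.3, -11.1], [49.6, -10.4, -11.1]], [-0.02, -0.0, -3.4])
([[24.6, -24.3, 4.2], [26.8, -21.9, 4.2], [28.7, -19.3, 4.2], [30.4, -16.5, 4.2], [31.8, -13.6, 4.2], [32.9, -10.5, 4.2], [33.8, -7.4, 4.2], [34.3, -4.2, 4.2], [34.6, -1.0, 4.2], [34.5, 2.3, 4.2], [34.1, 5.5, 4.2], [33.5, 8.7, 4.2]], [0.0, 0.0, -5.38])
```

```bash
python3 -m crank '[[[0.0457,-0.0217,-0.0111],[0,0,-3.4],0.085],[[0.0469,-0.019,-0.0111],[0,0,-3.4],0.085],[[0.048,-0.0162,-0.0111],[0,0,-3.4],0.085],[[0.0488,-0.0133,-0.0111],[0,0,-3.4],0.085],[[0.0496,-0.0104,-0.0111],[0,0,-3.4],0.085],[[0.0246,-0.0243,0.0042],[0,0,-5.4],0.085],[[0.0268,-0.0219,0.0042],[0,0,-5.4],0.085],[[0.0287,-0.0193,0.0042],[0,0,-5.4],0.085],[[0.0304,-0.0165,0.0042],[0,0,-5.4],0.085],[[0.0318,-0.0136,0.0042],[0,0,-5.4],0.085]]' && python3 -m crank '[[[0.0329,-0.0105,0.0042],[0,0,-5.4],0.085],[[0.0338,-0.0074,0.0042],[0,0,-5.4],0.085],[[0.0343,-0.0042,0.0042],[0,0,-5.4],0.085],[[0.0346,-0.001,0.0042],[0,0,-5.4],0.085],[[0.0345,0.0023,0.0042],[0,0,-5.4],0.085],[[0.0341,0.0055,0.0042],[0,0,-5.4],0.085],[[0.0335,0.0087,0.0042],[0,0,-5.1],0.085],[[0,0,0],[0,0,0],0.085]]'
```

```text
t: 1.4
eef_pos: [0.3959, -0.3322, 0.2795]
tool_rot: [-0.0, 0.878, 0.479, -0.0]
contact_force: [0.6, 0.6, -0.3]
gripper_width: 0.998
t: 2.4
eef_pos: [0.4599, -0.0961, 0.2502]
tool_rot: [-0.0, 0.676, 0.737, 0.0]
contact_force: [0.7, -0.4, 0.3]
gripper_width: 0.994
```

```bash
cat > look.py <<'E'
import sys,cv2,numpy as np
from station import bot
n,tag=sys.argv[1:3]
c=bot.calibration(n); p,d=bot.read_camera(n)
np.savez(f'pics/{tag}.npz',p=p,d=d,E=c["extrinsics"],k=[c["fx"],c["fy"],c["cx"],c["cy"]])
cv2.imwrite(f'pics/{tag}.png',p[:,:,::-1])
E
python3 look.py wrist w1; python3 - <<'E'
from h import *
p,d,E,k=load('pics/w1.npz');P=cloud(d,E,k);X,Y,Z=P[...,0],P[...,1],P[...,2]
print(E)
Q=P[(abs(X-.475)<.05)&(abs(Y+.1)<.06)&(Z>.004)&(Z<.012)&(p.min(2)>110)]
print(len(Q),cv2.minAreaRect((Q[:,:2]*1000).astype(np.float32)))
Q=P[(abs(X-.475)<.05)&(abs(Y+.13)<.03)&(Z>.05)&(Z<.16)]
print(len(Q),Q.min(0),Q.max(0))
Q=Q[Q[:,2]>.136];print(len(Q),cv2.minAreaRect((Q[:,:2]*1000).astype(np.float32)))
E
```

```text
[[ 9.96278255e-01  8.20313175e-02  2.64669825e-02  4.53265684e-01]
 [ 8.61939605e-02 -9.46390590e-01 -3.11312469e-01 -1.57755110e-02]
 [-4.89268804e-04  3.12435137e-01 -9.49938969e-01  3.79337007e-01]
 [ 0.00000000e+00  0.00000000e+00  0.00000000e+00  1.00000000e+00]]
1448 ((474.4208068847656, -99.77392578125), (45.92681121826172, 62.67613220214844), 2.2888436317443848)
1875 [ 0.4526178  -0.13892971  0.05016139] [ 0.49844329 -0.12893148  0.14204081]
493 ((475.561279296875, -134.00765991210938), (45.845054626464844, 8.376213073730469), 2.9759507179260254)
```

View pics/w1.png

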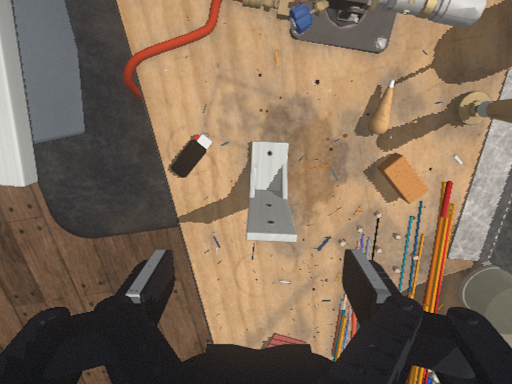

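The wrist view at 2.4 s shows the bracket with its short leg at about (270,170) and the long leg's top edge at (272,237). From it the corner is at (0.476, -0.1385) and the x heading is 92.6°. The plan is to first try the final tilt of -52° in free air, then do the approach.

```bash
python3 - <<'E'
from h import *
from station import bot
R,p=cur(bot.get_obs())
pl=[(rot(92.6,-52),np.array([.477,-.20,.20]),6)]
w=np.array([.4749,-.1135,.025]);R1=rot(92.6,38)
pl+=[(R1,w+.006*R1[:,2]-.10*R1[:,2],9)]
for R1,p1,n in pl:
    print(p1.round(4),step(R,p,R1,p1,n)); R,p=R1,p1
E
```

```text
[ 0.477 -0.2    0.2  ] ([[-17.2, 1.5, 8.4], [-18.2, 1.6, 5.7], [-18.9, 1.7, 2.9], [-19.1, 1.8, 0.0], [-18.8, 1.9, -2.8], [-18.2, 2.0, -5.6]], [-0.16, 8.66, 0.33])
[ 0.4723 -0.0557  0.0991] ([[1.0, 0.2, 19.5], [4.4, 0.2, 19.1], [7.7, 0.2, 18.0], [10.7, 0.2, 16.4], [13.4, 0.2, 14.3], [15.6, 0.2, 11.8], [17.4, 0.2, 8.9], [18.7, 0.2, 5.7], [19.4, 0.2, 2.4]], [-0.0, -10.0, -0.0])
```

```bash
python3 -m crank '[[[-0.0172,0.0015,0.0084],[-0.16,8.66,0.33],0.085],[[-0.0182,0.0016,0.0057],[-0.16,8.66,0.33],0.085],[[-0.0189,0.0017,0.0029],[-0.16,8.66,0.33],0.085],[[-0.0191,0.0018,0],[-0.16,8.66,0.33],0.085],[[-0.0188,0.0019,-0.0028],[-0.16,8.66,0.33],0.085],[[-0.0182,0.002,-0.0056],[-0.16,8.66,0.33],0.085],[[0,0,0],[0,0,0],0.085]]'
python3 - <<'E'
from h import *
from station import bot
o=bot.get_obs();R,p=cur(o);print(o['q'].round(2),o['t'])
w=np.array([.4749,-.1135,.025]);R1=rot(92.6,38)
for R1,p1,n in [(rot(92.6,0),np.array([.473,-.08,.25]),6),(R1,w+.006*R1[:,2]-.10*R1[:,2],5)]:
    print(p1.round(4),step(R,p,R1,p1,n)); R,p=R1,p1
E
```

```text
t: 3.32
eef_pos: [0.4745, -0.2061, 0.1956]
tool_rot: [-0.318, 0.625, 0.645, 0.304]
contact_force: [0.2, -0.1, 0.3]
gripper_width: 0.993
[ 1.01  0.7  -0.5   1.68 -0.43  1.39  0.75] 3.325
[ 0.473 -0.08   0.25 ] ([[20.1, 0.4, 11.0], [21.5, 0.5, 7.9], [22.4, 0.5, 4.5], [22.9, 0.6, 1.1], [22.8, 0.6, -2.4], [22.1, 0.7, -5.8]], [-0.0, -8.7, -0.13])
[ 0.4723 -0.0557  0.0991] ([[4.9, 0.1, 30.2], [8.8, 0.1, 29.3], [12.6, 0.1, 27.9], [16.2, 0.1, 25.9], [19.5, 0.1, 23.6]], [-0.0, -7.6, -0.0])
```

```bash
python3 -m crank '[[[0.0201,0.0004,0.011],[0,-8.7,-0.13],0.085],[[0.0215,0.0005,0.0079],[0,-8.7,-0.13],0.085],[[0.0224,0.0005,0.0045],[0,-8.7,-0.13],0.085],[[0.0229,0.0006,0.0011],[0,-8.7,-0.13],0.085],[[0.0228,0.0006,-0.0024],[0,-8.7,-0.13],0.085],[[0.0221,0.0007,-0.0058],[0,-8.7,-0.13],0.085],[[0.0049,0,0.0302],[0,-7.6,0],0.085],[[0.0088,0,0.0293],[0,-7.6,0],0.085],[[0.0126,0,0.0279],[0,-7.6,0],0.085]]' && python3 -m crank '[[[0.0162,0,0.0259],[0,-7.6,0],0.085],[[0.0195,0,0.0236],[0,-7.6,0],0.085],[[0,0,0],[0,0,0],0.085]]'
python3 look.py wrist w2
cat > goal.py <<'E'
from h import *
from station import bot
import sys
a=[float(v) for v in sys.argv[1:]]
o=bot.get_obs();R,p=cur(o)
R1=rot(a[3],a[4]);p1=np.array(a[:3])
print('tilt/err',(p1-p).round(4)); print(step(R,p,R1,p1,int(a[5])))
E
python3 - <<'E'
from h import *
w=np.array([.4749,-.1135,.025]);R1=rot(92.6,38); print(w+.006*R1[:,2])
p,d,E,k=load('pics/w2.npz');P=cloud(d,E,k);X,Y,Z=P[...,0],P[...,1],P[...,2]
Q=P[(abs(X-.475)<.05)&(abs(Y+.1)<.06)&(Z>.004)&(Z<.012)&(p.min(2)>110)]
print(len(Q),cv2.minAreaRect((Q[:,:2]*1000).astype(np.float32)))
Q=P[(abs(X-.475)<.05)&(abs(Y+.14)<.03)&(Z>.08)&(Z<.16)]
print(len(Q),cv2.minAreaRect((Q[:,:2]*1000).astype(np.float32)))
E
python3 goal.py .4751 -.1172 .0203 92.6 38 4
```

```text
t: 4.45
eef_pos: [0.4741, -0.0607, 0.1647]
tool_rot: [0.151, 0.674, 0.711, -0.135]
contact_force: [0.2, -1.2, -0.6]
gripper_width: 0.996
t: 4.82
eef_pos: [0.472, -0.0488, 0.1009]
tool_rot: [0.238, 0.648, 0.688, -0.224]
contact_force: [-0.3, -0.6, 0.3]
gripper_width: 0.994
[ 0.47506757 -0.11719017  0.02027194]
2374 ((474.33807373046875, -99.61935424804688), (45.804378509521484, 64.98431396484375), 2.803882598876953)
4405 ((475.4544677734375, -130.449951171875), (46.01747131347656, 4.911912441253662), 2.5622191429138184)
tilt/err [ 0.0022 -0.0668 -0.0825]
([[-0.4, -0.5, 26.5], [-0.4, -0.4, 26.5], [-0.4, -0.3, 26.5], [-0.4, -0.3, 26.5]], [0.14, 0.03, 0.1])
```

View pics/w2.png

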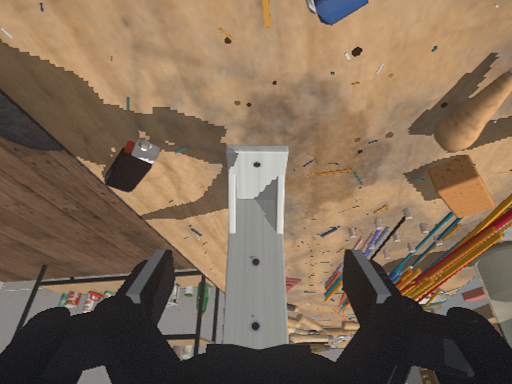

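```bash
python3 -m crank '[[[-0.0004,-0.0005,0.0265],[0.14,0,0.1],0.085],[[-0.0004,-0.0004,0.0265],[0.14,0,0.1],0.085],[[-0.0004,-0.0003,0.0265],[0.14,0,0.1],0.085],[[-0.0004,-0.0003,0.0265],[0.14,0,0.1],0.085],[[0,0,0],[0,0,0],0.07],[[0,0,0],[0,0,0],0.055]]' 30
python3 goal.py .4751 -.1172 .0203 92.6 38 1; python3 look.py wrist w3
```

```text
t: 5.62
eef_pos: [0.4765, -0.1189, 0.0228]
tool_rot: [0.238, 0.655, 0.681, -0.225]
contact_force: [0.9, -0.1, -0.1]
gripper_width: 0.646
tilt/err [-0.0014  0.0017 -0.0025]
([[2.9, -1.3, 0.9]], [0.08, 0.17, -0.43])
```

View pics/w3.png

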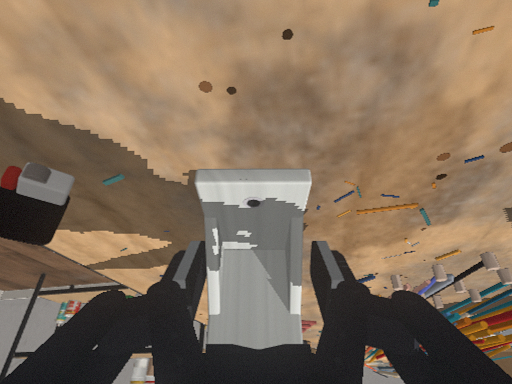

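```bash
python3 -m crank '[[[0.0029,-0.0008,0.0009],[0,0,0],0.055],[[0,0,0],[0,0,0],0.04],[[0,0,0],[0,0,0],0.04],[[0,0,0],[0,0,0],0.04],[[0,0,0],[0,0,0],0.04]]' 40
python3 - <<'E'
from h import *
from station import bot
R,p=cur(bot.get_obs())
z=-R[:,2];print('tilt',np.degrees(np.arctan2(z[1],z[2])),'heading',np.degrees(np.arctan2(R[1,0],R[0,0])), 'y incl',np.degrees(np.arcsin(R[2,1])))
c=R.T@(np.array([.476,-.1385,0])-p)*1000;print('corner in tool',c)
ax=R.T@np.array([-np.sin(np.radians(92.6)),np.cos(np.radians(92.6)),0])*0
yb=np.array([-np.sin(np.radians(92.6)),np.cos(np.radians(92.6)),0]) # bracket y = z x x
for d in (4.5,5):
    # x->up about +y is negative right-hand rotation? z -> -x : rotation about y by -d
    Rw=Ro.from_rotvec(np.radians(-d)*yb).as_matrix(); Rt=R.T@Rw@R
    print(d,Ro.from_matrix(Rt).as_rotvec(degrees=True).round(2),(c-Rt@c).round(2))
E
```

```text
t: 6.3
eef_pos: [0.4749, -0.1162, 0.0187]
tool_rot: [0.237, 0.654, 0.682, -0.226]
contact_force: [-1.4, 3.2, 7.2]
gripper_width: 0.527
tilt 38.2002012381429 heading 92.32647282206366 y incl 0.16570582821716381
corner in tool [-5.95208785  0.06432119 28.5412318 ]
4.5 [0.02 4.5  0.  ] [-2.26  0.01 -0.38]
5 [0.02 5.   0.  ] [-2.51  0.01 -0.41]
```

```bash
python3 -m crank '[[[-0.0003,0,-0.0004],[0,0,0],0.04],[[-0.0025,0,-0.0004],[0,5,0],0.04],[[-0.0025,0,-0.0004],[0,5,0],0.04],[[-0.0025,0,-0.0004],[0,5,0],0.04],[[-0.0025,0,-0.0004],[0,5,0],0.04],[[-0.0025,0,-0.0004],[0,5,0],0.04],[[-0.0025,0,-0.0004],[0,5,0],0.04],[[0,0,0],[0,0,0],0.04]]' 40
cat > cor.py <<'E'
from h import *
from station import bot
R,p=cur(bot.get_obs());z=-R[:,2]
print('tilt',np.degrees(np.arctan2(z[1],z[2])), 'corner implied',p+R@np.array([-5.95,.06,28.54])/1000)
E
python3 cor.py; python3 look.py scene s1; python3 -c "
import cv2;p=cv2.imread('pics/s1.png');cv2.imwrite('pics/s1c.png',cv2.resize(p[130:260,190:350],None,fx=4,fy=4))"
```

```text
t: 7.3
eef_pos: [0.4745, -0.1321, 0.0273]
tool_rot: [0.053, 0.692, 0.718, -0.05]
contact_force: [0.5, -2.2, 0.5]
gripper_width: 0.529
tilt 8.303870368747852 corner implied [ 4.74945949e-01 -1.42106850e-01 -4.94691615e-05]
```

View pics/s1c.png

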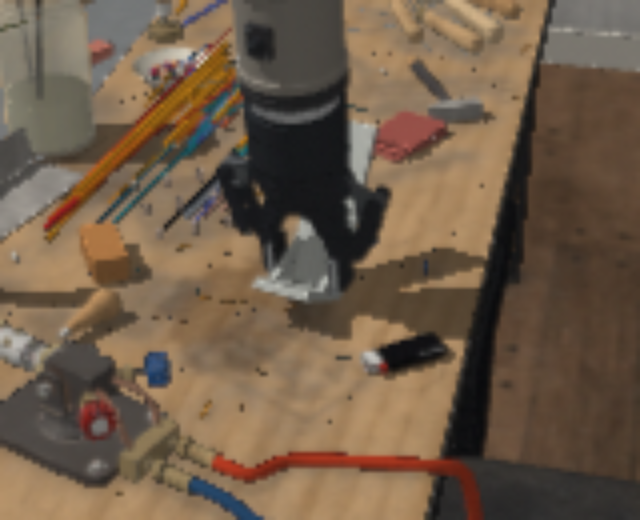

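```bash
python3 -m crank '[[[-0.0009,0.0005,-0.0002],[0,5,0],0.04],[[-0.0009,0.0005,-0.0002],[0,5,0],0.04],[[-0.0025,0,-0.0004],[0,5,0],0.04],[[-0.0025,0,-0.0004],[0,5,0],0.04],[[0,0,0],[0,0,0],0.04]]' 40
python3 cor.py; python3 look.py side d1; python3 -c "
import cv2;p=cv2.imread('pics/d1.png');cv2.imwrite('pics/d1c.png',cv2.resize(p[140:290,170:350],None,fx=4,fy=4))"
```

```text
t: 7.98
eef_pos: [0.4767, -0.1369, 0.0287]
tool_rot: [-0.073, 0.689, 0.717, 0.071]
contact_force: [-2.8, -5.1, 12.4]
gripper_width: 0.526
tilt -11.729739476293771 corner implied [ 4.76831196e-01 -1.36900897e-01 -4.71698880e-04]
```

View pics/d1c.png

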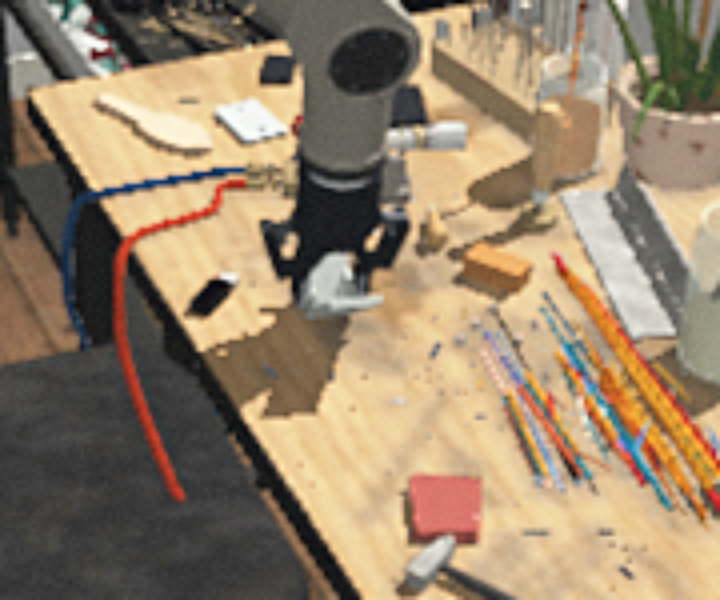

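```bash
python3 look.py wrist w4; python3 - <<'E'
from h import *
p,d,E,k=load('pics/d1.npz')
cv2.imwrite('pics/d1d.png',cv2.resize(p[185:225,230:280,::-1],None,fx=12,fy=12,interpolation=cv2.INTER_NEAREST))
P=cloud(d,E,k)
for v in range(198,222,3):
    print(v,[tuple((P[v,u]*1000).astype(int)) for u in range(242,270,4)])
E
```

```text
198 [(np.int64(435), np.int64(-165), np.int64(115)), (np.int64(448), np.int64(-172), np.int64(119)), (np.int64(463), np.int64(-169), np.int64(115)), (np.int64(478), np.int64(-165), np.int64(111)), (np.int64(491), np.int64(-171), np.int64(113)), (np.int64(507), np.int64(-165), np.int64(108)), (np.int64(527), np.int64(-138), np.int64(89))]
201 [(np.int64(459), np.int64(-16), np.int64(1)), (np.int64(449), np.int64(-167), np.int64(102)), (np.int64(462), np.int64(-176), np.int64(107)), (np.int64(479), np.int64(-163), np.int64(97)), (np.int64(491), np.int64(-173), np.int64(102)), (np.int64(538), np.int64(-19), np.int64(-3)), (np.int64(528), np.int64(-139), np.int64(77))]
204 [(np.int64(454), np.int64(-47), np.int64(8)), (np.int64(451), np.int64(-155), np.int64(81)), (np.int64(462), np.int64(-177), np.int64(95)), (np.int64(489), np.int64(-110), np.int64(47)), (np.int64(518), np.int64(-41), np.int64(-1)), (np.int64(508), np.int64(-165), np.int64(82)), (np.int64(524), np.int64(-158), np.int64(76))]
207 [(np.int64(436), np.int64(-158), np.int64(71)), (np.int64(450), np.int64(-161), np.int64(72
[... 859 characters left out ...]
t64(537), np.int64(-106), np.int64(-1))]
216 [(np.int64(444), np.int64(-114), np.int64(0)), (np.int64(453), np.int64(-148), np.int64(23)), (np.int64(470), np.int64(-138), np.int64(14)), (np.int64(463), np.int64(-250), np.int64(94)), (np.int64(478), np.int64(-246), np.int64(90)), (np.int64(492), np.int64(-246), np.int64(89)), (np.int64(533), np.int64(-125), np.int64(0))]
219 [(np.int64(440), np.int64(-135), np.int64(1)), (np.int64(456), np.int64(-131), np.int64(-2)), (np.int64(468), np.int64(-149), np.int64(9)), (np.int64(484), np.int64(-144), np.int64(3)), (np.int64(499), np.int64(-145), np.int64(2)), (np.int64(514), np.int64(-147), np.int64(3)), (np.int64(529), np.int64(-146), np.int64(1))]
```

View pics/d1d.png

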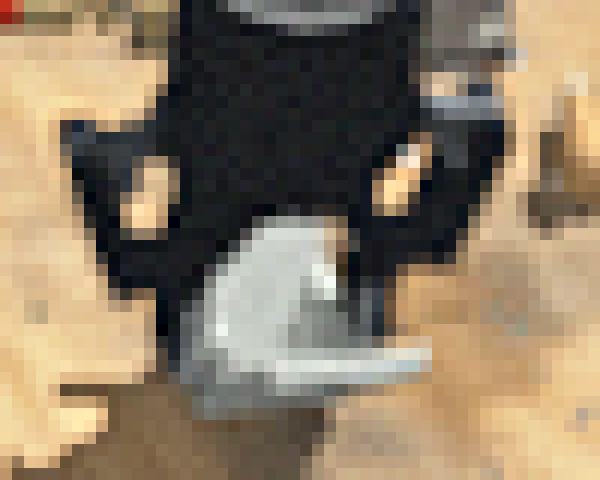

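View pics/w4.png

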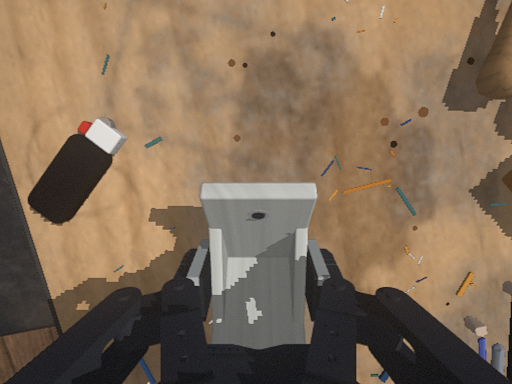

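```bash
python3 -m crank '[[[-0.0029,0,-0.001],[0,5,0],0.04],[[-0.0028,0,-0.0004],[0,5,0],0.04],[[-0.0025,0,-0.0004],[0,5,0],0.04],[[-0.0025,0,-0.0004],[0,5,0],0.04],[[-0.0025,0,-0.0004],[0,5,0],0.04],[[-0.0025,0,-0.0004],[0,5,0],0.04],[[0,0,0],[0,0,0],0.04]]' 40
python3 cor.py
```

```text
t: 8.95
eef_pos: [0.4766, -0.1507, 0.0236]
tool_rot: [-0.258, 0.647, 0.674, 0.247]
contact_force: [-0.1, -1.1, 1.0]
gripper_width: 0.532
tilt -41.834219624645876 corner implied [ 0.47604067 -0.13613577 -0.00161706]
```

```bash
python3 -m crank '[[[-0.0013,0,-0.0002],[0,2.5,0],0.04],[[-0.0013,0,-0.0002],[0,2.5,0],0.04],[[-0.0012,0,-0.0002],[0,2.5,0],0.04],[[0,0,0],[0,0,0],0.04]]' 40
python3 cor.py; python3 look.py side d2; python3 - <<'E'
from h import *
p,d,E,k=load('pics/d2.npz')
P=cloud(d,E,k);X,Y,Z=P[...,0],P[...,1],P[...,2]
m=(abs(X-.48)<.03)&(Y<-.18)&(Y>-.30)&(p.min(2)>110)&((p.max(2).astype(int)-p.min(2))<30)
Q=P[m];print(len(Q))
for y in np.arange(-.29,-.18,.01):
    q=Q[abs(Q[:,1]-y)<.005]
    if len(q): print(round(y,3),len(q),q[:,2].mean().round(4),q[:,0].min().round(4),q[:,0].max().round(4))
cv2.imwrite('pics/d2c.png',cv2.resize(p[175:255,210:310,::-1],None,fx=6,fy=6))
E
```

```text
t: 9.45
eef_pos: [0.477, -0.1548, 0.0221]
tool_rot: [-0.301, 0.629, 0.656, 0.29]
contact_force: [-0.6, 0.1, -1.6]
gripper_width: 0.533
tilt -49.35235378545412 corner implied [ 0.47634928 -0.13707308 -0.00099603]
213
-0.28 12 0.0076 0.4647 0.5037
-0.27 25 0.0079 0.4618 0.5009
-0.26 25 0.0076 0.4604 0.5067
-0.25 19 0.0075 0.4592 0.5049
-0.24 21 0.0078 0.4604 0.501
-0.23 19 0.0084 0.459 0.5019
-0.22 26 0.0082 0.4575 0.5032
-0.21 18 0.0116 0.4532 0.5016
-0.2 18 0.0081 0.4605 0.5034
-0.19 18 0.0073 0.4575 0.502
```

View pics/d2c.png

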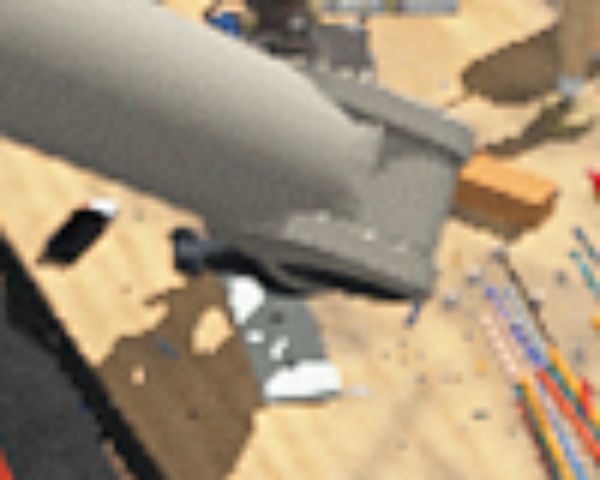

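```bash
python3 -m crank '[[[0,0,0],[0,0,0],0.05],[[0,0,0],[0,0,0],0.056],[[0,0,0],[0,0,0],0.07],[[0,0,-0.01],[0,0,0],0.08],[[0,0,-0.03],[0,0,0],0.085],[[0,0,-0.045],[0,0,0],0.085],[[0,0,-0.045],[0,-5,0],0.085],[[0.02,0,-0.04],[0,-9,0],0.085],[[0.03,0,-0.02],[0,-9,0],0.085],[[0.03,0,-0.01],[0,-9,0],0.085]]' 30
python3 look.py side d3; python3 look.py wrist w5;python3 - <<'E'
from h import *
for f in ('d3','w5'):
    p,d,E,k=load(f'pics/{f}.npz')
    P=cloud(d,E,k);X,Y,Z=P[...,0],P[...,1],P[...,2]
    m=(abs(X-.48)<.04)&(Y<-.12)&(Y>-.30)&(Z>.004)&(Z<.014)&(p.min(2)>60)&((p.max(2).astype(int)-p.min(2))<30)
    Q=P[m]
    if len(Q)<20: print(f,len(Q));continue
    print(f,len(Q),cv2.minAreaRect((Q[:,:2]*1000).astype(np.float32)),np.median(Q[:,2]))
    m=(abs(X-.48)<.04)&(Y<-.12)&(Y>-.2)&(Z>.06)&(Z<.08)&(p.min(2)>60)
    Q=P[m]; print(len(Q),cv2.minAreaRect((Q[:,:2]*1000).astype(np.float32)) if len(Q)>5 else 0)
    cv2.imwrite(f'pics/{f}.png',cv2.resize(p[175:255,210:310,::-1],None,fx=6,fy=6) if f=='d3' else p[...,::-1])
E
```

```text
t: 10.75
eef_pos: [0.4811, -0.2321, 0.2088]
tool_rot: [-0.104, 0.685, 0.713, 0.104]
contact_force: [0.3, 1.1, 0.3]
gripper_width: 0.991
d3 282 ((478.57281494140625, -212.04591369628906), (55.317867279052734, 149.31585693359375), 8.42917251586914) 0.008297183427055765
48 ((477.4163818359375, -145.62124633789062), (45.9312629699707, 16.178586959838867), 5.814488887786865)
w5 3959 ((486.13897705078125, -209.33462524414062), (59.264461517333984, 131.84329223632812), 2.958306312561035) 0.008459590934689676
420 ((477.150390625, -140.50341796875), (45.08871078491211, 7.842942714691162), 2.738670825958252)
```

View pics/d3.png

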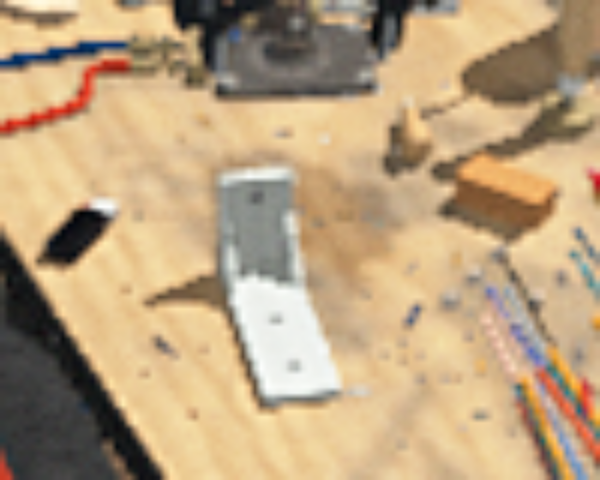

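View pics/w5.png

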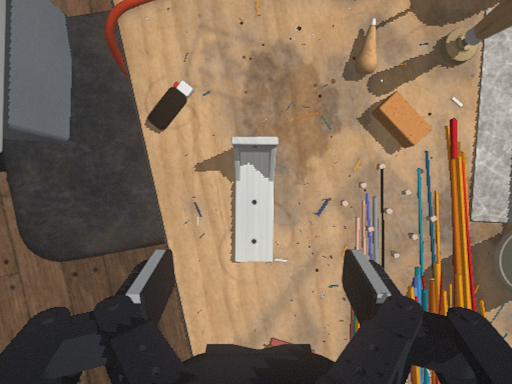

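The wrist view shows the bracket flat on its long leg, with the leg's bright face spanning (237–273, 180–262). The short leg stands up at (255,140), and the bystanders are where they were. Next I'll refine the bed position and plan the spacer pick.

```bash
python3 - <<'E'
from h import *
p,d,E,k=load('pics/w5.npz')
m=((p.min(2)>140)&((p.max(2).astype(int)-p.min(2))<30)).astype(np.uint8)
m[:170]=0;m=cv2.morphologyEx(m,cv2.MORPH_CLOSE,np.ones((7,7)));m=cv2.morphologyEx(m,cv2.MORPH_OPEN,np.ones((9,9)))
m[:, :200]=0;m[:,300:]=0
for c in cv2.findContours(m,0,2)[0]:
    q=plane(c[:,0],E,k,.008);r=cv2.minAreaRect((q[:,:2]*1000).astype(np.float32))
    print(r,'far mid',cv2.boxPoints(r))
# spacer+marver orientation from scene0 / side0
p,d,E,k=load('pics/side0.npz');P=cloud(d,E,k);X,Y,Z=P[...,0],P[...,1],P[...,2]
m=((abs(X-.451)<.07)&(abs(Y-.224)<.07)&(p.min(2)>140)&((p.max(2).astype(int)-p.min(2))<30)).astype(np.uint8)
for c in cv2.findContours(m,0,2)[0]:
    if len(c)<8: continue
    q=plane(c[:,0],E,k,.008);print('spacer side',cv2.minAreaRect((q[:,:2]*1000).astype(np.float32)))
E
python3 goal.py .455 .19 .25 115 0 12
```

```text
((480.02630615234375, -220.59912109375), (45.448577880859375, 109.12445068359375), 2.781660318374634) far mid [[ 454.68088 -167.204  ]
 [ 459.9767  -276.19986]
 [ 505.37173 -273.99426]
 [ 500.0759  -164.99838]]
spacer side ((451.3886413574219, 222.84613037109375), (50.794986724853516, 80.93394470214844), 18.414709091186523)
tilt/err [-0.0272  0.415   0.0381]
([[34.1, -0.4, 7.0], [34.2, 0.7, 6.2], [34.3, 1.8, 5.3], [34.4, 2.9, 4.5], [34.4, 4.0, 3.6], [34.3, 5.1, 2.8], [34.2, 6.2, 1.9], [34.0, 7.3, 1.1], [33.8, 8.4, 0.2], [33.5, 9.5, -0.6], [33.1, 10.5, -1.5], [32.7, 11.5, -2.3]], [0.31, -1.37, -1.82])
```

```bash
python3 -m crank '[[[0.041,0,0.008],[0.37,-1.65,-1.8],0.075],[[0.041,0.001,0.007],[0.37,-1.65,-1.8],0.075],[[0.041,0.002,0.006],[0.37,-1.65,-1.8],0.075],[[0.041,0.003,0.005],[0.37,-1.65,-1.8],0.075],[[0.041,0.004,0.004],[0.37,-1.65,-1.8],0.075],[[0.041,0.005,0.002],[0.37,-1.65,-1.8],0.075],[[0.041,0.006,0.001],[0.37,-1.65,-1.8],0.075],[[0.041,0.007,0],[0.37,-1.65,-1.8],0.075],[[0.041,0.008,0],[0.37,-1.65,-1.8],0.075],[[0.041,0.009,-0.001],[0.37,-1.65,-1.8],0.075]]'
python3 -m crank '[[[0,0,0],[0,0,0],0.075]]'
python3 look.py wrist w6; python3 goal.py .451 .223 .06 110 0 6
```

```text
t: 12.1
eef_pos: [0.4479, 0.1823, 0.245]
tool_rot: [-0.008, 0.569, 0.823, -0.002]
contact_force: [-0.3, 0.4, 0.0]
gripper_width: 0.88
t: 12.22
eef_pos: [0.4468, 0.1859, 0.2457]
tool_rot: [-0.009, 0.565, 0.825, -0.001]
contact_force: [-0.5, 0.1, 0.2]
gripper_width: 0.881
tilt/err [ 0.0036  0.0397 -0.185 ]
([[5.6, 3.3, 30.9], [5.6, 3.2, 30.9], [5.7, 3.1, 30.9], [5.8, 3.1, 30.9], [5.9, 3.0, 30.8], [5.9, 2.9, 30.8]], [-0.12, -0.12, 0.15])
```

View pics/w6.png

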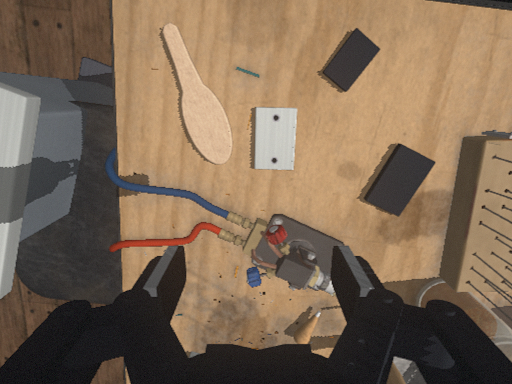

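The wrist view shows the spacer with two holes at (275,138), the large marver at (398,178), the small look-alike block at (350,60) and the paddle at (205,105). I'll measure all of these with the wrist camera and view one enlarged crop.

```bash
cat > meas.py <<'E'
from h import *
import sys
def run(f):
    p,d,E,k=load(f'pics/{f}.npz');P=cloud(d,E,k);Z=P[...,2];X=P[...,0]
    rng=p.max(2).astype(int)-p.min(2)
    for nm,m,h in [('spacer',(p.min(2)>120)&(rng<30)&(X>.38),.008),('black',(p.max(2)<75)&(X>.4),.011)]:
        m=(m&(Z<.02)).astype(np.uint8);m=cv2.morphologyEx(m,cv2.MORPH_CLOSE,np.ones((7,7)));m=cv2.morphologyEx(m,cv2.MORPH_OPEN,np.ones((5,5)))
        for c in cv2.findContours(m,0,2)[0]:
            if cv2.contourArea(c)<700: continue
            q=plane(c[:,0],E,k,h);r=cv2.minAreaRect((q[:,:2]*1000).astype(np.float32))
            if max(r[1])<110: print(nm,c[:,0].mean(0).round(),np.round(r[0],1),np.round(r[1],1),round(r[2],2))
run(sys.argv[1])
E
python3 meas.py w6
python3 -c "
import cv2;p=cv2.imread('pics/w6.png');cv2.imwrite('pics/w6c.png',cv2.resize(p[20:230,230:450],None,fx=2.7,fy=2.7,interpolation=2))"
```

```text
spacer [281. 136.] [451.8 223.7] [49.4 75.6] 20.04
black [398. 179.] [617.  231.6] [81.2 54.8] 85.29
black [349.  61.] [497.9 336.1] [57.  35.9] 74.61
```

View pics/w6c.png

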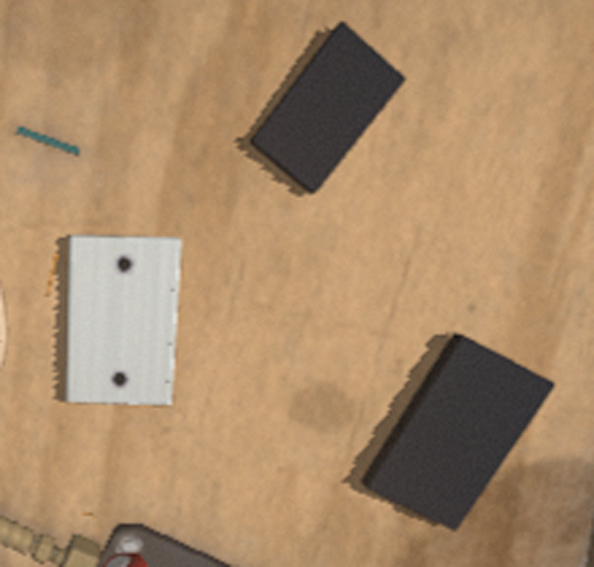

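```bash
python3 -m crank '[[[0.0057,0.0033,0.0309],[-0.12,-0.12,0.15],0.062],[[0.0057,0.0033,0.0309],[-0.12,-0.12,0.15],0.062],[[0.0058,0.0032,0.0309],[-0.12,-0.12,0.15],0.062],[[0.0058,0.0032,0.0309],[-0.12,-0.12,0.15],0.062],[[0.006,0.0031,0.0309],[-0.12,-0.12,0.15],0.062],[[0.006,0.0031,0.0309],[-0.12,-0.12,0.15],0.062],[[0,0,0],[0,0,0],0.062],[[0,0,0],[0,0,0],0.062]]'
python3 look.py wrist w7; python3 goal.py .4517 .2236 .018 110 0 2
```

```text
t: 13.28
eef_pos: [0.4528, 0.2209, 0.06]
tool_rot: [0.0, 0.576, 0.818, 0.0]
contact_force: [0.2, -0.3, 0.3]
gripper_width: 0.725
tilt/err [-0.0014  0.0024 -0.0424]
([[1.4, -0.3, 21.2], [1.4, -0.2, 21.2]], [0.04, 0.01, -0.16])
```

View pics/w7.png

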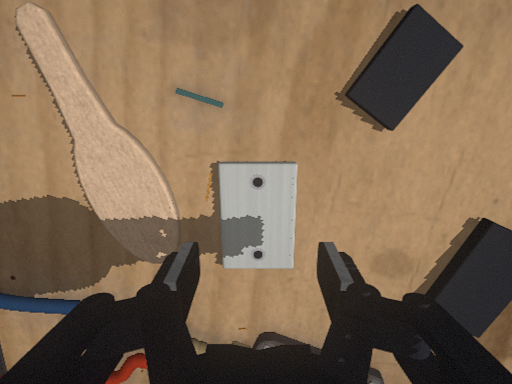

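```bash
python3 -m crank '[[[0.0014,-0.0003,0.0212],[0,0,-0.1],0.058],[[0.0014,-0.0002,0.0212],[0,0,0],0.058],[[0,0,0],[0,0,0],0.058],[[0,0,0],[0,0,0],0.058]]'
python3 goal.py .4517 .2236 .0135 110 0 1
```

```text
t: 13.82
eef_pos: [0.4515, 0.2243, 0.0181]
tool_rot: [0.0, 0.575, 0.818, 0.001]
contact_force: [0.6, -0.1, -0.2]
gripper_width: 0.675
tilt/err [ 0.0002 -0.0007 -0.0046]
([[-0.7, -0.1, 4.6]], [0.09, 0.0, -0.16])
```

```bash
python3 -m crank '[[[-0.0005,0,0.0042],[0,0,0],0.056],[[0,0,0],[0,0,0],0.04],[[0,0,0],[0,0,0],0.04],[[0,0,0],[0,0,0],0.04],[[0,0,0],[0,0,0],0.04]]' 40; python3 look.py wrist w8
```

```text
t: 14.45
eef_pos: [0.4515, 0.2236, 0.0133]
tool_rot: [0.001, 0.575, 0.818, 0.0]
contact_force: [0.9, -1.9, 5.3]
gripper_width: 0.568
```

View pics/w8.png

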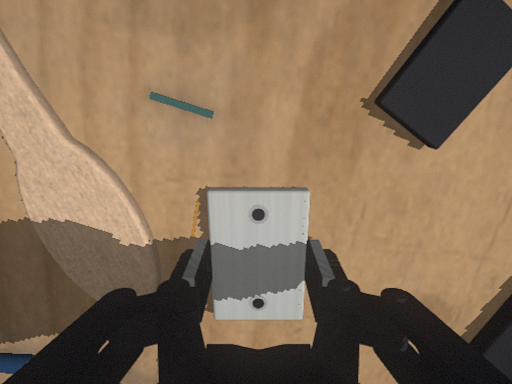

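```bash
python3 - <<'E'
from h import *
from station import bot
p,d,E,k=load('pics/w8.npz')
m=((p.min(2)>60)&((p.max(2).astype(int)-p.min(2))<20)).astype(np.uint8)
m[:180]=0;m[:,:203]=0;m[:,314:]=0;m[320:]=0
c=max(cv2.findContours(cv2.morphologyEx(m,cv2.MORPH_OPEN,np.ones((5,5))),0,2)[0],key=cv2.contourArea)
q=plane(c[:,0],E,k,.008);r=cv2.minAreaRect((q[:,:2]*1000).astype(np.float32));print(r)
R,p0=cur(bot.get_obs());print('tcp',p0,'heading',np.degrees(np.arctan2(R[1,0],R[0,0])))
q=plane([(209,188),(309,188)],E,k,.008);mid=q.mean(0);print(q,'ang',np.degrees(np.arctan2(*(q[1]-q[0])[1::-1])))
print('front edge in tool',R.T@(mid-p0)*1000)
q=plane([(258,214),(258,303)],E,k,.008);print('holes mid',R.T@(q.mean(0)-p0)*1000)
E
python3 -m crank '[[[0,0,-0.03],[0,0,0],0.04],[[0,0,-0.05],[0,0,0],0.04],[[0,0,-0.05],[0,0,0],0.04],[[0,0,-0.02],[0,0,0],0.04]]' 40
python3 goal.py .481 -.2275 .15 92.7 0 12
```

```text
((451.36871337890625, 224.5762176513672), (49.67858123779297, 76.9596176147461), 19.799299240112305)
tcp [0.45147264 0.22361177 0.01333058] heading 109.85183871956059
[[0.41661911 0.25243019 0.008     ]
 [0.46141032 0.26856619 0.008     ]] ang 19.81151979825022
front edge in tool [38.92945889  0.80309395  5.29859432]
holes mid [-0.6205422   0.30204357  5.33142769]
t: 15.0
eef_pos: [0.4517, 0.2244, 0.1652]
tool_rot: [0.001, 0.575, 0.818, 0.001]
contact_force: [0.5, 0.3, -2.3]
gripper_width: 0.564
tilt/err [ 0.0293 -0.4519 -0.0152]
([[-36.2, -10.5, 1.2], [-36.5, -9.6, 1.2], [-36.7, -8.7, 1.2], [-36.9, -7.8, 1.2], [-37.1, -6.8, 1.2], [-37.3, -5.9, 1.2], [-37.4, -5.0, 1.3], [-37.5, -4.0, 1.3], [-37.6, -3.1, 1.3], [-37.7, -2.2, 1.3], [-37.7, -1.2, 1.3], [-37.7, -0.3, 1.3]], [0.02, -0.0, 1.43])
```

```bash
python3 -m crank '[[[-0.0362,-0.0105,0.0012],[0,0,1.43],0.04],[[-0.0365,-0.0096,0.0012],[0,0,1.43],0.04],[[-0.0367,-0.0087,0.0012],[0,0,1.43],0.04],[[-0.0369,-0.0078,0.0012],[0,0,1.43],0.04],[[-0.0371,-0.0068,0.0012],[0,0,1.43],0.04],[[-0.0373,-0.0059,0.0012],[0,0,1.43],0.04],[[-0.0374,-0.005,0.0013],[0,0,1.43],0.04],[[-0.0375,-0.004,0.0013],[0,0,1.43],0.04],[[-0.0376,-0.0031,0.0013],[0,0,1.43],0.04],[[-0.0377,-0.0022,0.0013],[0,0,1.43],0.04]]' 40 && python3 -m crank '[[[-0.0377,-0.0012,0.0013],[0,0,1.43],0.04],[[-0.0377,-0.0003,0.0013],[0,0,1.43],0.04],[[0,0,0],[0,0,0],0.04],[[0,0,0],[0,0,0],0.04]]'
python3 goal.py .481 -.228 .05 92.7 0 3
```

```text
t: 16.25
eef_pos: [0.4745, -0.1542, 0.1494]
tool_rot: [-0.001, 0.672, 0.74, -0.0]
contact_force: [-0.6, 0.3, -1.2]
gripper_width: 0.57
t: 16.75
eef_pos: [0.4796, -0.2272, 0.147]
tool_rot: [-0.001, 0.69, 0.724, -0.0]
contact_force: [-0.1, -0.2, -1.8]
gripper_width: 0.572
tilt/err [ 0.0014 -0.0008 -0.097 ]
([[-0.3, 0.5, 32.3], [-0.3, 0.5, 32.3], [-0.3, 0.5, 32.3]], [-0.02, -0.02, 0.01])
```

```bash
python3 -m crank '[[[-0.0003,0.0005,0.0323],[0,0,0],0.04],[[-0.0003,0.0005,0.0323],[0,0,0],0.04],[[-0.0003,0.0005,0.0323],[0,0,0],0.04],[[0,0,0],[0,0,0],0.04],[[0,0,0],[0,0,0],0.04]]' 40
python3 goal.py .481 -.228 .0225 92.7 0 3; python3 look.py wrist w9; python3 look.py side d4;python3 -c "
import cv2;p=cv2.imread('pics/d4.png');cv2.imwrite('pics/d4c.png',cv2.resize(p[165:255,210:310],None,fx=6,fy=6))"
```

```text
t: 17.38
eef_pos: [0.4825, -0.228, 0.0518]
tool_rot: [0.0, 0.69, 0.724, 0.0]
contact_force: [0.4, 0.0, -0.8]
gripper_width: 0.569
tilt/err [-0.0015  0.     -0.0293]
([[0.0, -0.5, 9.8], [0.0, -0.5, 9.8], [0.0, -0.5, 9.8]], [0.02, 0.0, 0.03])
```

View pics/w9.png

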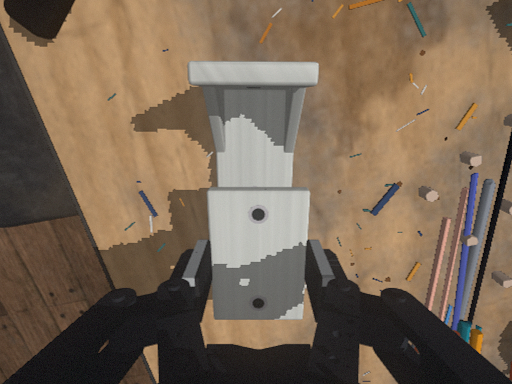

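View pics/d4c.png

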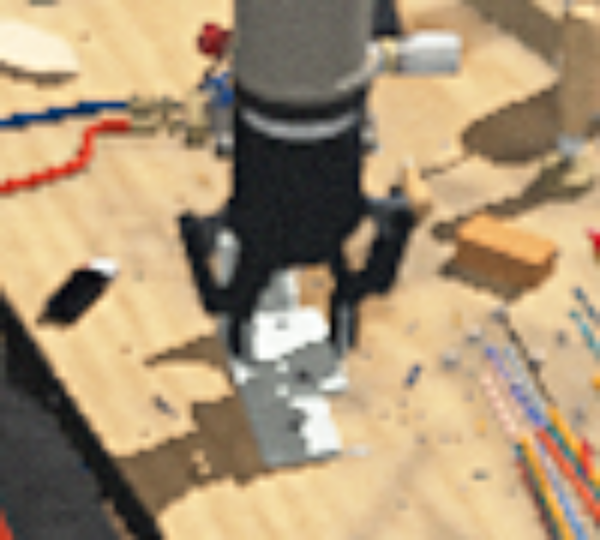

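```bash
python3 - <<'E'
from h import *
p,d,E,k=load('pics/w9.npz');P=cloud(d,E,k)
for v in (165,175,182):
    row=p[v].astype(int);ok=np.where((row.min(1)>150)&(row.max(1)-row.min(1)<30))[0];ok=ok[(ok>190)&(ok<320)]
    q=plane([(ok.min()-.5,v),(ok.max()+.5,v)],E,k,.008);print(v,ok.min(),ok.max(),q[:,:2].round(4).tolist(),q.mean(0)[:2])
for v in (195,215,230):
    row=p[v].astype(int);ok=np.where((row.min(1)>150)&(row.max(1)-row.min(1)<30))[0];ok=ok[(ok>190)&(ok<330)]
    q=plane([(ok.min()-.5,v),(ok.max()+.5,v)],E,k,.0465);print('sp',v,ok.min(),ok.max(),q[:,:2].round(4).tolist(),q.mean(0)[:2])
print('zsp',np.median(P[195:225,225:295,2]),'zleg',np.median(P[160:180,225:285,2]))
# front edge y
q=plane([(258,188.0)],E,k,.0465);print('front edge',q)
# web end / short leg inner
E
```

```text
165 218 292 [[0.4566, -0.1878], [0.5013, -0.1856]] [ 0.47896854 -0.18667012]
175 218 292 [[0.4566, -0.1939], [0.5019, -0.1917]] [ 0.47924677 -0.19283062]
182 218 291 [[0.4566, -0.1983], [0.5016, -0.1962]] [ 0.47914115 -0.19723858]
sp 195 208 309 [[0.4568, -0.1937], [0.5057, -0.1913]] [ 0.48126997 -0.19251234]
sp 215 209 308 [[0.4573, -0.204], [0.5063, -0.2017]] [ 0.48177599 -0.20286363]
sp 230 210 307 [[0.4577, -0.2121], [0.5066, -0.2098]] [ 0.48217098 -0.21094392]
zsp 0.0470041769431046 zleg 0.00852196850284033
front edge [[ 0.48085831 -0.18900968  0.0465    ]]
```

```bash
python3 -m crank '[[[0,-0.0007,0.0098],[0,0,0],0.04],[[0,-0.0007,0.0098],[0,0,0],0.04],[[0,-0.0006,0.0085],[0,0,0],0.04],[[0,0,0],[0,0,0],0.04],[[0,0,0.001],[0,0,0],0.04],[[0,0,0.001],[0,0,0],0.04]]' 40
python3 goal.py .4805 -.228 .0215 92.7 0 1
```

```text
t: 18.23
eef_pos: [0.4798, -0.2289, 0.0213]
tool_rot: [0.0, 0.69, 0.724, -0.0]
contact_force: [-4.4, 1.1, 13.9]
gripper_width: 0.567
tilt/err [0.0007 0.0009 0.0002]
([[0.9, 0.8, -0.2]], [-0.01, 0.03, 0.01])
```

```bash
python3 -m crank '[[[0,0.0003,-0.0008],[0,0,0],0.04],[[0,0,0],[0,0,0],0.052],[[0,0,0],[0,0,0],0.058],[[0,0,0],[0,0,0],0.07],[[0,0,0],[0,0,0],0.075],[[0,0,-0.02],[0,0,0],0.075],[[0,0,-0.04],[0,0,0],0.06],[[0,0,-0.02],[0,0,0],0.03],[[0,0,0],[0,0,0],0]]'
python3 look.py wrist w10; python3 - <<'E'
from h import *
p,d,E,k=load('pics/w10.npz');P=cloud(d,E,k);X,Y,Z=P[...,0],P[...,1],P[...,2]
m=(abs(X-.48)<.04)&(abs(Y+.22)<.07)&(Z>.0125)&(Z<.02)&(p.min(2)>60)
Q=P[m];print(len(Q),cv2.minAreaRect((Q[:,:2]*1000).astype(np.float32)),Q[:,2].mean())
c=Q.mean(0);A=np.c_[Q[:,:2]-c[:2],np.ones(len(Q))];print('slope',np.linalg.lstsq(A,Q[:,2],rcond=None)[0])
m=(abs(X-.48)<.04)&(Y<-.12)&(Y>-.29)&(Z>.0055)&(Z<.0105)&(p.min(2)>130)
Q=P[m];print('leg',len(Q),cv2.minAreaRect((Q[:,:2]*1000).astype(np.float32)))
E
python3 goal.py .481 -.228 .045 92.7 0 1
```

```text
t: 19.35
eef_pos: [0.4811, -0.2295, 0.1034]
tool_rot: [0.002, 0.69, 0.723, 0.0]
contact_force: [-0.2, -0.3, -0.9]
gripper_width: 0.284
5840 ((479.7337341308594, -207.82603454589844), (50.03752517700195, 117.18871307373047), 2.471606492996216) 0.016447791158748674
slope [-0.00162573 -0.00312636  0.01644779]
leg 2142 ((480.7073059082031, -216.21519470214844), (45.517967224121094, 119.16531372070312), 3.5173075199127197)
tilt/err [ 0.0009  0.0014 -0.0571]
([[1.4, 0.9, 57.1]], [0.06, 0.07, -0.01])
```

View pics/w10.png

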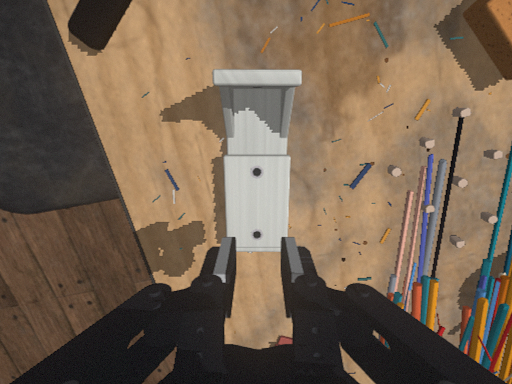

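```bash
python3 - <<'E'
from h import *
p,d,E,k=load('pics/w10.npz')
cv2.imwrite('pics/w10c.png',cv2.resize(p[60:260,200:320,::-1],None,fx=3,fy=3,interpolation=cv2.INTER_CUBIC))
for uvs,h in [([(256.5,155.5),(257,246)],.016),([(257,251)],.008)]: print(plane(uvs,E,k,h))
for v in (165,200,230):
    row=p[v].astype(int);ok=np.where((row.min(1)>130)&(row.max(1)-row.min(1)<30))[0];ok=ok[(ok>205)&(ok<305)]
    q=plane([(ok.min()-.5,v),(ok.max()+.5,v)],E,k,.016);print('sp',v,q[:,:2].round(4).tolist(),q.mean(0)[:2])
for v in (145,150):
    row=p[v].astype(int);ok=np.where((row.min(1)>130)&(row.max(1)-row.min(1)<30))[0];ok=ok[(ok>205)&(ok<305)]
    q=plane([(ok.min()-.5,v),(ok.max()+.5,v)],E,k,.008);print('leg',v,q[:,:2].round(4).tolist(),q.mean(0)[:2])
E
```

```text
[[ 0.47862834 -0.19103272  0.016     ]
 [ 0.48238987 -0.2659872   0.016     ]]
[[ 0.48279622 -0.27511983  0.008     ]]
sp 165 [[0.4543, -0.1993], [0.5044, -0.197]] [ 0.47932947 -0.19818975]
sp 200 [[0.4561, -0.2271], [0.5051, -0.2248]] [ 0.48058536 -0.2259559 ]
sp 230 [[0.4572, -0.2527], [0.5063, -0.2505]] [ 0.48174433 -0.25157244]
leg 145 [[0.4563, -0.1856], [0.5011, -0.1835]] [ 0.47870346 -0.18453872]
leg 150 [[0.4564, -0.1894], [0.5014, -0.1873]] [ 0.47887586 -0.18834806]
```

View pics/w10c.png

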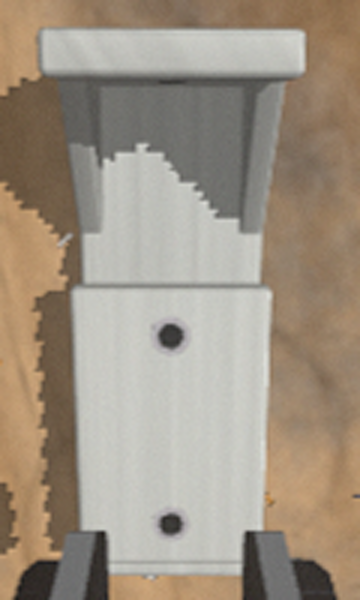

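```bash
python3 -m crank '[[[0.001,-0.0003,0.035],[0,0,0],0],[[0,0,0.034],[0,0,0],0],[[0,0,0],[0,0,0],0],[[0,0,0],[0,0,0],0],[[0,0,0.002],[0,0,0],0]]'
python3 -m crank '[[[0,0,0.0015],[0,0,0],0]]'; python3 -m crank '[[[0,0,0.001],[0,0,0],0]]'
```

```text
t: 20.02
eef_pos: [0.4791, -0.2279, 0.03]
tool_rot: [-0.0, 0.69, 0.724, -0.0]
contact_force: [-4.9, 1.6, 20.9]
gripper_width: 0.0
t: 20.15
eef_pos: [0.4792, -0.2278, 0.03]
tool_rot: [-0.0, 0.69, 0.724, -0.001]
contact_force: [-9.2, 1.5, 30.1]
gripper_width: 0.001
t: 20.27
eef_pos: [0.4793, -0.2278, 0.0299]
tool_rot: [0.0, 0.69, 0.724, -0.001]
contact_force: [-11.8, 3.0, 37.8]
gripper_width: -0.003
```

```bash
python3 -m crank '[[[0,0.001,-0.003],[0,0,0],0],[[0,0.001,-0.006],[0,0,0],0],[[0,0,-0.045],[0,0,0],0.03],[[0,0,-0.055],[0,0,0],0.075],[[0,0,-0.02],[0,0,0],0.075]]'
python3 look.py wrist w11; python3 - <<'E'
from h import *
p,d,E,k=load('pics/w11.npz')
P=cloud(d,E,k);X,Y,Z=P[...,0],P[...,1],P[...,2]
m=((p.min(2)>140)&(p.max(2).astype(int)-p.min(2)<30)&(abs(X-.48)<.05)&(abs(Y+.22)<.08)&(Z>.013)&(Z<.021)).astype(np.uint8)
Q=P[(m>0)];c=Q.mean(0);A=np.c_[Q[:,:2]-c[:2],np.ones(len(Q))];print('slope',np.linalg.lstsq(A,Q[:,2],rcond=None)[0])
m=cv2.morphologyEx(cv2.morphologyEx(m,3,np.ones((5,5))),2,np.ones((9,9)))
c=max(cv2.findContours(m,0,2)[0],key=cv2.contourArea)
q=plane(c[:,0],E,k,.016);print(cv2.minAreaRect((q[:,:2]*1000).astype(np.float32)))
E
python3 goal.py .59 .18 .20 85.3 0 12
```

```text
t: 20.9
eef_pos: [0.4831, -0.2281, 0.1599]
tool_rot: [0.002, 0.69, 0.724, 0.001]
contact_force: [0.2, 0.1, -0.6]
gripper_width: 0.638
slope [ 0.00101264 -0.00195532  0.01648709]
((480.7599792480469, -228.53152465820312), (49.61425018310547, 75.23416900634766), 2.596414566040039)
tilt/err [0.1064 0.4084 0.039 ]
([[33.6, 10.5, -3.3], [33.7, 10.1, -3.3], [33.8, 9.7, -3.3], [33.9, 9.4, -3.3], [34.0, 9.0, -3.3], [34.1, 8.6, -3.3], [34.2, 8.3, -3.3], [34.3, 7.9, -3.3], [34.4, 7.5, -3.3], [34.4, 7.2, -3.3], [34.5, 6.8, -3.3], [34.6, 6.4, -3.3]], [0.02, 0.01, 0.62])
```

View pics/w11.png

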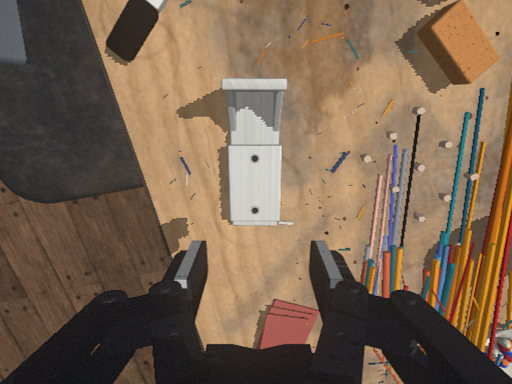

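```bash
python3 - <<'E'
from h import *
p,d,E,k=load('pics/scene0.npz'); P=cloud(d,E,k).reshape(-1,3)
P=P[(P[:,2]<.5)&(P[:,2]>-.02)]
print('x:',np.arange(.46,.8,.03).round(2))
for y0 in np.arange(-.26,.36,.03):
    print(round(y0,2),[int(1000*P[(abs(P[:,0]-x0)<.015)&(abs(P[:,1]-y0)<.015)][:,2].max(initial=-.001)) for x0 in np.arange(.46,.8,.03)])
E
```

```text
x: [0.46 0.49 0.52 0.55 0.58 0.61 0.64 0.67 0.7  0.73 0.76 0.79]
-0.26 [2, 5, 3, -1, 4, 13, 12, 47, 39, 40, 131, 152]
-0.23 [3, 2, -1, 3, 3, 12, 9, 13, 39, 37, 119, 151]
-0.2 [2, 1, 1, 5, 11, 9, 12, 6, 37, 34, 5, 125]
-0.17 [2, -1, 2, 3, 3, 13, 7, 13, 36, 177, 6, 24]
-0.14 [141, 141, 2, 2, 2, 14, 10, 7, 38, 176, 178, 14]
-0.11 [36, 40, 4, 3, 2, 23, 27, 26, 26, 3, 176, 5]
-0.08 [11, 10, 2, 2, 2, 25, 26, 24, 3, 6, 175, 174]
-0.05 [2, 4, 2, 3, 23, 24, 3, 3, 3, 3, 4, 169]
-0.02 [3, 3, 2, 3, 21, 25, 3, 2, 134, 133, 6, 261]
0.01 [4, 3, 2, 3, 2, 17, 4, 3, 134, 133, 5, 298]
0.04 [3, 62, 10, -1, -1, 2, 3, 2, 2, 3, 4, 4]
0.07 [53, 64, 65, 66, 64, 69, 69, 3, 3, 118, 119, 119]
0.1 [23, 59, 66, 66, 65, 67, 68, 4, 3, 119, 222, 193]
0.13 [22, 64, 55, 54, 14, 9, 4, 3, 3, 118, 118, 224]
0.16 [3, 2, 3, 2, 3, 4, 3, 2, 2, 201, 213, 287]
0.19 [10, 9, 4, 3, 12, 12, 13, 3, 44, 176, 184, 223]
0.22 [10, 9, 2, 2, 13, 14, 13, 2, 192, 183, 188, 218]
0.25 [11, 4, 3, 3, 12, 14, 13, 2, 195, 218, 220, 242]
0.28 [7, 3, 2, 3, 6, 13, 12, 147, 197, 217, 203, 52]
0.31 [8, 10, 10, 3, 4, 2, 2, 187, 194, 206, 245, 52]
0.34 [3, 10, 10, 2, 4, 3, 3, 59, 187, 208, 207, 2]
```

```bash
python3 -m crank '[[[0.0415,0.013,-0.002],[0,0,0.75],0.066],[[0.0415,0.013,-0.002],[0,0,0.75],0.066],[[0.0415,0.012,-0.002],[0,0,0.75],0.066],[[0.0415,0.012,-0.002],[0,0,0.75],0.066],[[0.0415,0.011,-0.002],[0,0,0.75],0.066],[[0.0415,0.011,-0.002],[0,0,0.75],0.066],[[0.0415,0.01,-0.002],[0,0,0.75],0.066],[[0.0415,0.01,-0.002],[0,0,0.75],0.066],[[0.0415,0.009,-0.002],[0,0,0.75],0.066],[[0.0415,0.008,-0.002],[0,0,0.75],0.066]]'
python3 -m crank '[[[0,0,0],[0,0,0],0.066],[[0,0,0],[0,0,0],0.066]]'
python3 look.py wrist w12; python3 meas.py w12; python3 goal.py .616 .232 .05 85.3 0 5
```

```text
t: 22.2
eef_pos: [0.5951, 0.1868, 0.1753]
tool_rot: [-0.0, 0.736, 0.677, -0.001]
contact_force: [0.5, -1.0, -0.6]
gripper_width: 0.766
t: 22.45
eef_pos: [0.5948, 0.1851, 0.1755]
tool_rot: [-0.0, 0.736, 0.677, -0.001]
contact_force: [0.4, -0.6, -0.2]
gripper_width: 0.773
black [287. 123.] [619.4 232. ] [80.5 51.1] 85.3
black [139.  42.] [500.3 332.1] [48.  37.1] 74.27
tilt/err [ 0.021   0.0476 -0.1257]
([[9.9, 3.4, 25.1], [9.9, 3.4, 25.1], [9.9, 3.4, 25.1], [9.9, 3.4, 25.1], [9.8, 3.4, 25.1]], [-0.02, 0.02, -0.03])
```

View pics/w12.png

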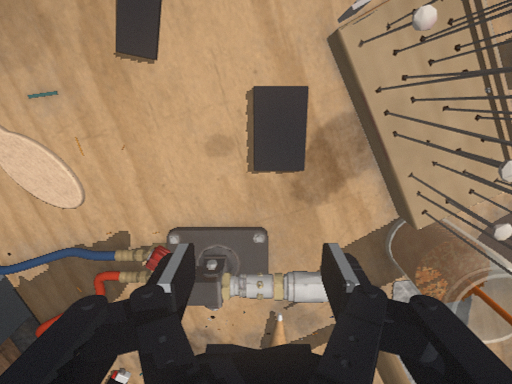

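```bash
python3 -m crank '[[[0.0099,0.004,0.0251],[0,0,0],0.066],[[0.0099,0.004,0.0251],[0,0,0],0.066],[[0.0099,0.004,0.0251],[0,0,0],0.066],[[0.0099,0.004,0.0251],[0,0,0],0.066],[[0.0098,0.004,0.0251],[0,0,0],0.066],[[0,0,0],[0,0,0],0.064],[[0,0,0],[0,0,0],0.064]]'
python3 look.py wrist w13; python3 meas.py w13;  python3 goal.py .619 .232 .018 85.3 0 2
```

```text
t: 23.38
eef_pos: [0.6194, 0.2331, 0.0514]
tool_rot: [0.0, 0.736, 0.677, -0.0]
contact_force: [-0.0, 0.5, -0.4]
gripper_width: 0.747
black [260. 228.] [619.7 232.7] [82.9 51.2] 85.16
black [35. 63.] [506.  335.9] [56.3 34.1] 74.12
tilt/err [-0.0008 -0.0012 -0.034 ]
([[-0.6, -0.3, 17.0], [-0.6, -0.3, 17.0]], [0.02, 0.0, -0.06])
```

View pics/w13.png

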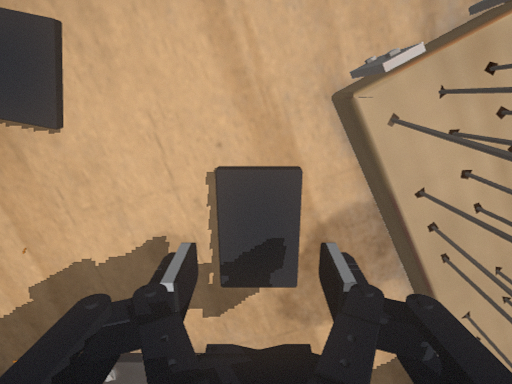

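```bash
python3 -m crank '[[[-0.0005,-0.0002,0.017],[0,0,0],0.064],[[-0.0003,0,0.017],[0,0,0],0.064],[[0,0,0.0035],[0,0,0],0.062],[[0,0,0],[0,0,0],0.062],[[0,0,0],[0,0,0],0.045],[[0,0,0],[0,0,0],0.04],[[0,0,0],[0,0,0],0.04],[[0,0,0],[0,0,0],0.04]]' 40
python3 look.py wrist w14; python3 meas.py w14;python3 goal.py .619 .232 .0135 85.3 0 1
```

```text
t: 24.42
eef_pos: [0.6195, 0.2333, 0.0146]
tool_rot: [0.0, 0.736, 0.677, 0.001]
contact_force: [-0.1, -0.2, 3.5]
gripper_width: 0.599
black [257. 251.] [619.9 233.5] [84.  55.6] 86.4
black [ 8. 76.] [522.8 331. ] [55.1  5.6] 69.89
tilt/err [-0.0005 -0.0013 -0.001 ]
([[-1.3, -0.4, 1.0]], [0.05, -0.03, -0.09])
```

View pics/w14.png

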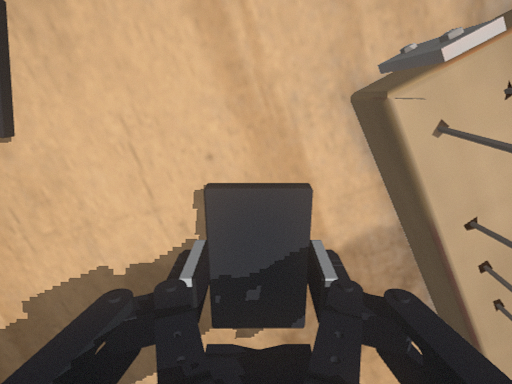

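```bash
python3 - <<'E'
from h import *
from station import bot
p,d,E,k=load('pics/w14.npz');R,p0=cur(bot.get_obs())
q=plane([(205.5,184),(312,184)],E,k,.011);print('front',R.T@(q.mean(0)-p0)*1000,np.linalg.norm(q[1]-q[0]))
q=plane([(211,327),(304,327)],E,k,.011);print('back',R.T@(q.mean(0)-p0)*1000)
E
python3 -m crank '[[[0,0,-0.03],[0,0,0],0.04],[[0,0,-0.05],[0,0,0],0.04],[[0,0,-0.05],[0,0,0],0.04],[[0,0,-0.02],[0,0,0],0.04]]' 40
python3 goal.py .4808 -.228 .15 92.6 0 13
```

```text
front [41.57083893  0.61167675  3.5592886 ] 0.04984051110808709
back [-41.25818041  -0.06627861   3.51767241]
t: 24.98
eef_pos: [0.62, 0.2334, 0.1665]
tool_rot: [0.001, 0.736, 0.677, 0.001]
contact_force: [0.2, 0.0, -1.3]
gripper_width: 0.593
tilt/err [-0.1392 -0.4614 -0.0165]
([[-36.3, -7.7, 1.2], [-36.2, -8.1, 1.2], [-36.1, -8.4, 1.2], [-36.0, -8.8, 1.2], [-35.9, -9.1, 1.2], [-35.8, -9.5, 1.2], [-35.7, -9.8, 1.2], [-35.6, -10.2, 1.2], [-35.5, -10.6, 1.2], [-35.4, -10.9, 1.2], [-35.3, -11.3, 1.3], [-35.2, -11.6, 1.3], [-35.1, -12.0, 1.3]], [0.01, -0.0, -0.57])
```

```bash
python3 -m crank '[[[-0.0363,-0.0077,0.0012],[0,0,-0.57],0.04],[[-0.0362,-0.0081,0.0012],[0,0,-0.57],0.04],[[-0.0361,-0.0084,0.0012],[0,0,-0.57],0.04],[[-0.036,-0.0088,0.0012],[0,0,-0.57],0.04],[[-0.0359,-0.0091,0.0012],[0,0,-0.57],0.04],[[-0.0358,-0.0095,0.0012],[0,0,-0.57],0.04],[[-0.0357,-0.0098,0.0012],[0,0,-0.57],0.04],[[-0.0356,-0.0102,0.0012],[0,0,-0.57],0.04],[[-0.0355,-0.0106,0.0012],[0,0,-0.57],0.04],[[-0.0354,-0.0109,0.0012],[0,0,-0.57],0.04]]' 40 && python3 -m crank '[[[-0.0353,-0.0113,0.0012],[0,0,-0.57],0.04],[[-0.0352,-0.0116,0.0012],[0,0,-0.57],0.04],[[-0.0351,-0.012,0.0012],[0,0,-0.57],0.04],[[0,0,0],[0,0,0],0.04],[[0,0,0],[0,0,0],0.04]]'
python3 goal.py .4808 -.228 .055 92.6 0 3
```

```text
t: 26.22
eef_pos: [0.5106, -0.1233, 0.1507]
tool_rot: [-0.001, 0.701, 0.713, -0.001]
contact_force: [0.4, -0.4, -1.5]
gripper_width: 0.591
t: 26.85
eef_pos: [0.4794, -0.2278, 0.1476]
tool_rot: [-0.001, 0.691, 0.723, -0.0]
contact_force: [0.6, -0.5, -2.0]
gripper_width: 0.591
tilt/err [ 0.0014 -0.0002 -0.0926]
([[-0.1, 0.5, 30.9], [-0.1, 0.5, 30.9], [-0.1, 0.5, 30.9]], [-0.02, -0.02, 0.0])
```

```bash
python3 -m crank '[[[0,0,0.0309],[0,0,0],0.04],[[0,0,0.0309],[0,0,0],0.04],[[0,0,0.0309],[0,0,0],0.04],[[0,0,0],[0,0,0],0.04],[[0,0,0],[0,0,0],0.04]]' 40
python3 look.py wrist w15; python3 goal.py .4808 -.228 .0315 92.6 0 2
python3 - <<'E'
from h import *
from station import bot
p,d,E,k=load('pics/w15.npz');R,p0=cur(bot.get_obs())
row=lambda v:p[v].astype(int)
for v in (150,160,165,170,175,180):
    r=row(v);ok=np.where((r.min(1)>130)&(r.max(1)-r.min(1)<30))[0];ok=ok[(ok>190)&(ok<330)]
    if len(ok): 
        q=plane([(ok.min()-.5,v),(ok.max()+.5,v)],E,k,.008);print('light',v,ok.min(),ok.max(),q.mean(0)[:2],np.linalg.norm(q[1]-q[0]))
h=p0[2]-.0146+.011
for v in (190,200,215,225):
    r=row(v);ok=np.where(r.max(1)<75)[0];ok=ok[(ok>190)&(ok<330)]
    if len(ok): q=plane([(ok.min()-.5,v),(ok.max()+.5,v)],E,k,h);print('blk',v,ok.min(),ok.max(),q.mean(0)[:2],np.linalg.norm(q[1]-q[0]))
E
```

```text
t: 27.48
eef_pos: [0.481, -0.2275, 0.0566]
tool_rot: [0.0, 0.69, 0.724, 0.0]
contact_force: [-0.3, -0.1, -1.8]
gripper_width: 0.591
tilt/err [-0.0004 -0.0001 -0.0255]
([[-0.0, -0.2, 12.7], [-0.0, -0.2, 12.7]], [0.06, 0.02, 0.04])
light 150 220 294 [ 0.47831924 -0.1779431 ] 0.04531580317754431
light 160 220 294 [ 0.47859876 -0.18407165] 0.04580416599914104
light 165 220 293 [ 0.47843408 -0.18720001] 0.04543821179776415
light 170 221 293 [ 0.4788843  -0.19033373] 0.045068418361776136
light 175 216 298 [ 0.47902985 -0.1935162 ] 0.05152282649379719
light 180 216 298 [ 0.47917661 -0.19673374] 0.0518065698170284
blk 190 204 311 [ 0.47917743 -0.18883694] 0.050745551188373
blk 200 205 311 [ 0.47964455 -0.19380636] 0.05084199466384596
blk 215 205 310 [ 0.47976181 -0.20150204] 0.05123224759892063
blk 225 206 309 [ 0.48000499 -0.20677357] 0.05084811341964858
```

View pics/w15.png

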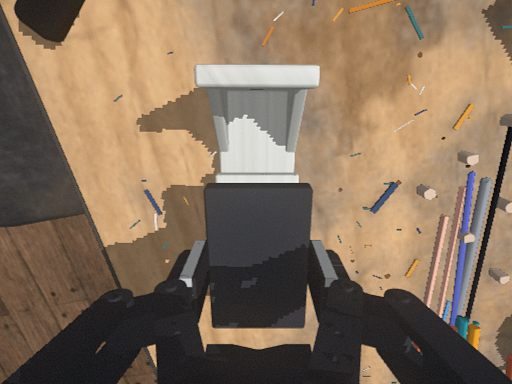

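```bash
python3 -m crank '[[[0,-0.0002,0.0127],[0,0,0],0.04],[[0,-0.0002,0.0115],[0,0,0],0.04],[[0,0,0],[0,0,0],0.04],[[0,0,0.001],[0,0,0],0.04],[[0,0,0.001],[0,0,0],0.04]]' 40
```

```text
t: 28.15
eef_pos: [0.4795, -0.2283, 0.0303]
tool_rot: [0.0, 0.691, 0.723, -0.001]
contact_force: [-5.0, 0.8, 16.4]
gripper_width: 0.592
```

```bash
python3 -m crank '[[[0,0.0003,-0.0013],[0,0,0],0.04],[[0,0,0],[0,0,0],0.053],[[0,0,0],[0,0,0],0.06],[[0,0,0],[0,0,0],0.07],[[0,0,0],[0,0,0],0.075],[[0,0,-0.02],[0,0,0],0.075],[[0,0,-0.04],[0,0,0],0.075],[[0,0,-0.04],[0,0,0],0.05],[[0,0,0],[0,0,0],0.02],[[0,0,0],[0,0,0],0]]'
cat > fin.py <<'E'
from h import *
import sys
p,d,E,k=load(f'pics/{sys.argv[1]}.npz');P=cloud(d,E,k);X,Y,Z=P[...,0],P[...,1],P[...,2]
rng=p.max(2).astype(int)-p.min(2)
m=((p.max(2)<110)&(rng<25)&(abs(X-.48)<.05)&(abs(Y+.23)<.07)&(Z>.022)&(Z<.033)).astype(np.uint8)
Q=P[m>0];c=Q.mean(0);A=np.c_[Q[:,:2]-c[:2],np.ones(len(Q))];print('marver slope/height',np.linalg.lstsq(A,Q[:,2],rcond=None)[0])
c=max(cv2.findContours(cv2.morphologyEx(m,3,np.ones((5,5))),0,2)[0],key=cv2.contourArea)
q=plane(c[:,0],E,k,.027);print('marver',cv2.minAreaRect((q[:,:2]*1000).astype(np.float32)))
E
python3 look.py wrist w16; python3 fin.py w16;python3 goal.py .4808 -.228 .045 92.6 0 2
```

```text
t: 29.4
eef_pos: [0.4796, -0.2285, 0.1312]
tool_rot: [0.0, 0.691, 0.723, -0.0]
contact_force: [0.2, -0.9, -0.0]
gripper_width: 0.238
marver slope/height [ 0.00095873 -0.00128621  0.02745818]
marver ((480.3854064941406, -228.44827270507812), (51.23147964477539, 81.13406372070312), 2.5513057708740234)
tilt/err [ 0.0016  0.0004 -0.0855]
([[0.2, 0.8, 42.8], [0.2, 0.8, 42.8]], [-0.03, 0.0, 0.01])
```

View pics/w16.png

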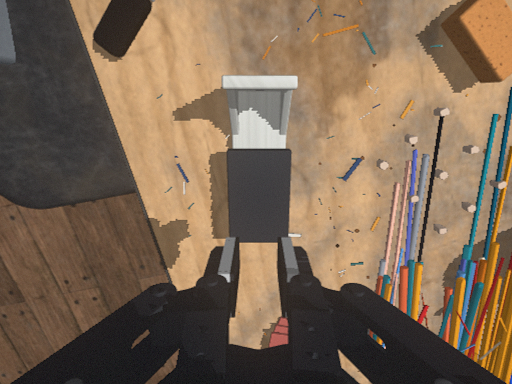

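```bash
python3 -m crank '[[[0,0.0006,0.043],[0,0,0],0],[[0,0.0006,0.0425],[0,0,0],0],[[0,0,0],[0,0,0],0],[[0,0,0],[0,0,0],0],[[0,0,0.002],[0,0,0],0]]'
```

```text
t: 30.08
eef_pos: [0.4809, -0.2282, 0.0433]
tool_rot: [-0.0, 0.691, 0.723, -0.0]
contact_force: [0.0, 0.2, -0.5]
gripper_width: 0.0
```

```bash
python3 -m crank '[[[0,0,0.002],[0,0,0],0],[[0,0,0.0015],[0,0,0],0],[[0,0,0],[0,0,0],0]]';python3 -m crank '[[[0,0,0.001],[0,0,0],0],[[0,0,0.0005],[0,0,0],0],[[0,0,0],[0,0,0],0]]'
```

```text
t: 30.45
eef_pos: [0.481, -0.2284, 0.0411]
tool_rot: [0.0, 0.691, 0.723, -0.001]
contact_force: [-5.9, 0.7, 15.0]
gripper_width: -0.004
t: 30.82
eef_pos: [0.4811, -0.2284, 0.041]
tool_rot: [0.001, 0.691, 0.723, -0.001]
contact_force: [-10.8, 1.7, 31.0]
gripper_width: 0.002
```

The press made contact at TCP z = 0.041, so the marver's top is at 27 mm as expected, and it held firm at 31 N. Next I'll lift clear and check.

```bash
python3 -m crank '[[[0,0,-0.003],[0,0,0],0],[[0,0,-0.006],[0,0,0],0],[[0,0,-0.045],[0,0,0],0],[[0,0,-0.055],[0,0,0],0],[[0,0,-0.055],[0,0,0],0],[[0,0,0],[0,0,0],0],[[0,0,0],[0,0,0],0]]'
python3 look.py wrist w17; python3 fin.py w17; python3 look.py scene s2; python3 look.py side d5
python3 - <<'E'
import cv2,numpy as np
a=cv2.imread('pics/s2.png');b=cv2.imread('pics/d5.png')
cv2.imwrite('pics/fin.png',np.hstack([cv2.resize(a[130:330,110:330],(400,364)),cv2.resize(b[140:300,170:346],(400,364))]))
E
```

```text
t: 31.7
eef_pos: [0.4805, -0.2285, 0.202]
tool_rot: [-0.0, 0.691, 0.723, -0.0]
contact_force: [0.3, 0.4, -0.4]
gripper_width: 0.001
marver slope/height [ 0.00030224 -0.00129484  0.02749061]
marver ((480.2283020019531, -228.8460693359375), (50.91396713256836, 80.0767822265625), 2.571514844894409)
```

View pics/w17.png

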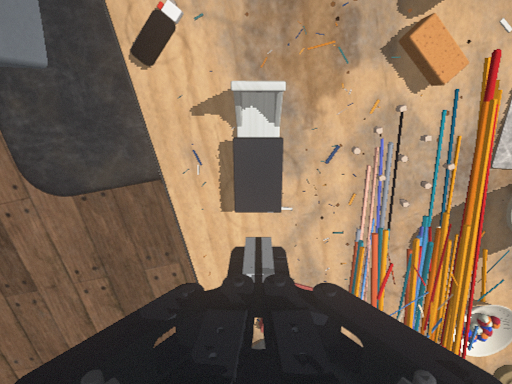

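View pics/fin.png

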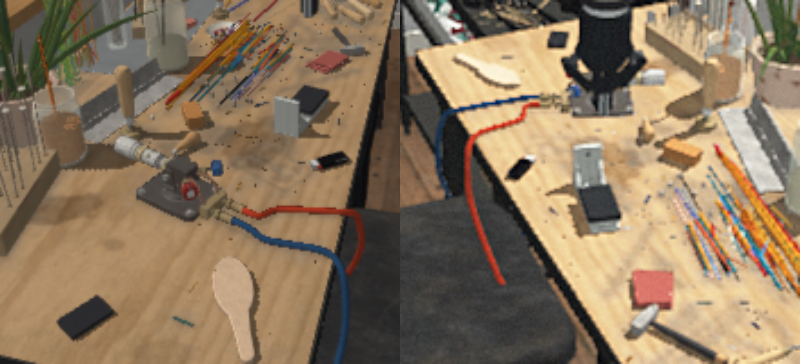

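The last views show the finished stack. The marver is square on the spacer at wrist pixel (258,175), the short leg stands up at (258,87), and the bystanders are in their starting places. The arm is clear, so I'm handing in.

```bash
python3 -c "
from station import bot
print(bot.hand_in())"
```

```text
the job is handed in; nothing more can be done
None
```

I finished the job and handed it in at about 32 s, with the arm clear and touching nothing. No verdict is reported.

- **Bracket:** I gripped it by the webs and guided it down about its corner edge onto the long leg, then let go. The leg's inner face measured level at about 8 mm. By my measurements the corner ended 2–3 mm from where it started. During the tip the gripper's path strayed by up to about 3.6 mm, which I corrected on the way.
- **Spacer:** I laid it on the open part of the long leg, about 1 mm off the middle towards the leg's free end. After letting go I pressed it with the closed fingertips to 38 N, and its top held at 16 mm. The force peak was a bit higher than I intended.
- **Marver:** I used the larger block (about 82 × 52 mm measured). It sits within about 0.5 mm of the spacer's centre and in line with it. After letting go I pressed it to 31 N, and its top held at 27 mm and level.
- **Other things on the bench:** in the last camera views they were where they had been at the start.

My last checks raised no failures. Camera sources disagreed by 1–2 mm on the bracket's position along its long leg, which is within the calibration's accuracy.

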